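# Weigh a centrifuge bucket on the bench spring scale

### The arm

A 6-joint arm with a two-finger parallel gripper is mounted at the origin on a cart in front of the work surface, level with it; the furniture and walls round the work are solid. World frame = base frame: x ahead of the robot, y to its left, z up, the work surface at z = 0. Lengths are in mm, angles in rad, forces in N, time in s.
With the tool pointing down it reaches from about 350 to 975 mm from the base axis. Payload 7.1 kg.
Tool frame: the origin (TCP) lies on the centre line of the jaws, within the pads' length; the fingertips stand 17 mm ahead of it and the grasp point (between the pads) lies 2 mm behind it; z points along the fingers, y is the direction in which the jaws open and shut (so a half turn about z gives the same grasp; the last joint's range is limited). The gripper opens to 88 mm and grips with 3 to 60 N. Pads are 20 mm wide; open, the fingers measure 115 mm over their backs; the gripper's body (75 mm by 178 mm) begins 61 mm behind the grasp point.
Start: joints at [1.318, 0.423, 1.63, -0, 1.089, -0.019], TCP at [144.766, 607.986, 204.575] pointing down, gripper open.
Joint ranges: [-3, 3], [-0.9, 2.11], [0.09, 2.58], [-1.31, 4.45], [0.11, 2.69], [-2.54, 2.54]. Speed limits (rad/s): [2.39, 2.39, 3.01, 3.14, 3.14, 3.14].

### API

Orientations are given as a rotation vector (axis times angle).
In Python, from workcell import ctrl, imaging, workorder gives the robot as it stands. The module is installed in compiled form; this text tells all that it offers.
- The arm moves only by the shell command python3 -m crank 'ROWS' [OPENING]. ROWS is JSON, a list of rows, each an object with "travel": the shift along the tool's x, y, z as a fraction of full scale, a list of three; "turn": the turn about the tool's z as a fraction of full scale. In form: [{"travel": [dx, dy, dz], "turn": turn}, ...]. A call has 1 to 20 rows; each row shifts and turns the pose as measured when the row begins, along the tool's axes as they then stand; what a row does not reach is not made up. Full scale, the value 1, is 5 cm for a shift and 0.1 rad for a turn. A row lasts 1/10 s, in which the tool goes at most 50 mm and 8.59 degrees, less where a joint would pass 70% of its speed; a pose out of reach is approached as far as the arm can. A call with a number of a shift or a turn outside -1 to 1 is refused whole. A call with a gripper value outside its range is refused whole. OPENING is the gripper command: -1 is shut, 1 is fully open, values between are in proportion, set as the call begins (- or left out, the last holds). The fingers move at their own pace and stop on an object; the grip force is fixed at half the most. Time passes only in rows, so rows that do not move let the fingers close. It gives the time, the measured TCP pose, the force and the opening at its end, in the units of the state.
- ctrl.get_obs(): the state, without advancing time (a new reading comes with each control period).
- imaging.get_image(name): name is "side" or "top" or "wrist"; returns the picture (384x512x3 uint8, blue, green, red); there is no depth.
- imaging.camera_info(name): a dict with "camera_matrix" (3x3 intrinsics, pixels), "rvec" (rotation vector, rad) and "tvec" (3), from world to camera coordinates, as OpenCV has them. Camera axes: x right, y down, z forward; pixel columns grow to the right and rows downward; lengths in mm; the calibration is good to about 2 mm. A picture is of the moment at which its call begins: read the wrist's pose just before it. camera_info takes no time and is no camera call; for the wrist camera it gives the pose at the moment of the call.
- workorder.close_job(): hands the job in, once; it reports no verdict.
The state is a dict: "t": time; "qpos": joint angles; "qvel": joint speeds; "joint_torque": joint torques, N m; "ee_pos": TCP position; "orientation": TCP orientation; "ft_force": force on the tool from outside, world axes, zero at the start; "moment": the same for the moment, N m; "width": finger opening in mm.
Only numpy, scipy, OpenCV 4.12 (cv2) and the standard library are available. Lean on these libraries where they do the work, as an engineer would, in place of code of your own. Each camera call takes 0.05 s, during which the arm holds its last target.

### The job

Weigh the centrifuge bucket with the orange lid, leaving its blue partner where it stands. First zero the spring scale: press its red peak stem gently down until it rests on the mechanism at zero, and let go. Then hang the bucket by its bail from the scale's hook, letting the spring take the weight so gently that the red peak pointer is not thrown more than a graduation (4 mm) past the black live pointer, and leave it hanging free, upright and still, ready to be read.

Things in the scene. Friction and masses are not known exactly. Their poses are not given: they have to be found in the camera images.
- orange_bucket_bail (a point): Grip point of the bucket to weigh: on its axis between the straight legs of its stiff upright steel bail, 104 mm above the bucket's underside, 28 mm above the lid, 25.5 mm below the top of the bail. The two flat legs are 12 mm thick along x; their outer faces are 44 mm apart along y: grip across y. Axes: z up, x through the bail's window, y across the legs.
- orange_bucket_bail_top (a point): Underside of the middle of the bail's bar, the spot that rests on the hook: 17.5 mm above the grip point, 121.5 mm above the bucket's underside, same axes. The bar is round, 8 mm, slightly arched, and joins the legs at the top; the clear window under it is 28 mm wide (y) and 45 mm high down to the lid, open along x.
- orange_bucket: The same bucket, loose: an upright metal cylinder 56 mm across and 58 mm high under an orange screw lid 64 mm across, whose top face is 76 mm above the underside; 130 mm high with the bail. Origin at the centre of its underside, z up. Mass 0.21 to 0.88 kg (empty to full), not known beforehand.
- blue_bucket: The partner bucket, alike but with a blue lid: not to be moved. Origin at the centre of its underside, 130 mm high.
- scale: Bench spring scale, fixed: white housing, top 236 mm high, on a dark base plate 13 mm high. Origin at worktop level under the middle of the housing's front face; x points from the front into the housing (the hook points to -x), y to the left for one facing it, z up. Housing: x 0 to 58 mm, y -75 to 75 mm; base plate: x -115 to 65 mm, y -88 to 88 mm.
- hook_seat (a point): Lowest point of the hook's upper side, where a load hangs; 213.5 mm above the worktop unloaded, at x -68, y -35 mm on the scale; axes as the scale's. The hook is a 7 mm round rod that leaves the housing 11 mm higher, runs to -x, dips into this seat and turns up to a round tip 18 mm farther to -x, 17 mm higher than the seat. A bail's bar comes in over the tip and down into the seat.
- scale_hook (a joint): How far the hook has gone down, in m: 0 unloaded, positive down, range -0.012 to 0.085. Spring of 130 N/m, lightly damped: it overshoots if a load is let fall on it and settles in about 3 s. The bucket takes it down by 13 to 66 mm, depending on its mass.
- stem_top (a point): Centre of the top of the red knob (20 mm across, 12 mm high) on the peak stem, a steel rod standing vertically out of the housing's top. The mechanism pushes it up as the hook goes down, and it stays up by friction (about 0.3 N) until pressed down. 264 mm above the worktop when zeroed, higher by its joint value otherwise.
- peak_stem (a joint): Height of the peak stem above zero, in m (positive up). Pressed down, it slides easily until it meets the mechanism at 0, then yields springily, at 130 N/m, for up to 12 mm more before a hard stop; let go, it springs back to about 0.
- red_pointer (a point): Red pointer in the gauge window on the housing's front: moves with the peak stem. Level with the black pointer when the stem rests on the mechanism.
- black_pointer (a point): Black live pointer in the gauge window: goes up by as much as the hook goes down. The gauge has a graduation every 4 mm.
Not all that is in view belongs to the job. Leave any brown or pink look-alike of the orange_bucket alone.

How it is judged (in metres and radians):
On the way, in this order (a step that is already met when the one before it is completed fails the run):
1. the peak stem is zeroed (within 4 mm) and let go while nothing hangs on the hook (value of joint each of peak_stem, scale_hook below 0.004 m and contact force between the fingers and peak_stem below 0.1 N), for 0.1 s.
2. the orange-lidded bucket hangs free from the hook, let go and settled (distance between orange_bucket_bail_top and hook_seat below 0.013 m and value of joint scale_hook above 0.01 m and contact force between the fingers and orange_bucket below 0.05 N and linear speed of orange_bucket below 0.03 m/s), for 0.5 s.
At the end, for the whole second after the job is handed in: The orange-lidded bucket hangs from the hook's seat (bar within 13 mm of it), upright within 0.2 rad and still (under 0.03 m/s), the hook at least 10 mm down, and the red peak pointer no more than 4 mm (one graduation) above the black live pointer (distance between orange_bucket_bail_top and hook_seat below 0.013 m and value of joint scale_hook above 0.01 m and contact force between anything else and scale_hook above 1 N and angle between orange_bucket's own z axis and vertical below 0.2 rad and linear speed of orange_bucket below 0.03 m/s and z of red_pointer in the frame of black_pointer below 0.004 m); the robot touches nothing.
It fails at once if the robot pushes on the scale's housing, hook or stem with more than 25 N (contact force between any of the arm, the fingers and scale above 25 N).
It fails at once if the bucket is pressed or dropped on the scale with more than 20 N (contact force between orange_bucket and scale above 20 N).
It fails at once if the orange-lidded bucket is tipped over (angle between orange_bucket's own z axis and vertical above 0.7 rad).
It fails at once if the partner bucket is moved by more than 30 mm (distance of blue_bucket from where it was at the start of the episode above 0.03 m).
It also fails if it takes over 72 s, if anything falls off the work surface, if the arm or the gripper's body presses on something with over 40 N, if the wrist force passes 120 N, or if a joint passes its speed limit or range.

## Working session

There is one attempt and no reset: what is moved stays moved. The work goes in short steps, Python scripts to look and compute and a shell command to move; the robot and the scene stay as the last step left them, time stands still between calls to the robot, and variables do not carry over. Pictures are saved under pics/ and viewed, and the job is handed in when it is done.

```bash
mkdir -p pics
cat > h.py <<'E'
import numpy as np, cv2
from workcell import ctrl, imaging, workorder
def cam(n):
    c=imaging.camera_info(n); K=np.array(c["camera_matrix"],float); R=cv2.Rodrigues(np.array(c["rvec"],float))[0]; t=np.array(c["tvec"],float).ravel()
    return K,R,t
def ray(n,u,v,c=None):
    K,R,t=c or cam(n); d=R.T@np.linalg.inv(K)@np.array([u,v,1.]); return -R.T@t, d/np.linalg.norm(d)
def plane(n,u,v,z,c=None):
    o,d=ray(n,u,v,c); return o+d*(z-o[2])/d[2]
def two(a,b):
    (o1,d1),(o2,d2)=a,b
    A=np.stack([d1,-d2],1); s=np.linalg.lstsq(A,o2-o1,rcond=None)[0]
    p,q=o1+s[0]*d1,o2+s[1]*d2; return (p+q)/2,np.linalg.norm(p-q)
def proj(n,p,c=None):
    K,R,t=c or cam(n); x=K@(R@np.array(p,float)+t); return x[:2]/x[2]
E
python3 - <<'E'
from h import *
print(ctrl.get_obs())
for n in("side","top","wrist"):
    im=imaging.get_image(n); cv2.imwrite(f"pics/{n}0.png",im)
    K,R,t=cam(n); print(n,K.round(1).tolist(),(-R.T@t).round(),R.round(2).tolist())
E
```

```text
{'t': 0.0, 'qpos': array([ 1.31799075e+00,  4.23810021e-01,  1.63070563e+00,  1.02795951e-05,
        1.08858727e+00, -1.90268650e-02]), 'qvel': array([ 0.0006379 , -0.00232659, -0.00086331,  0.00065456,  0.00025554,
        0.00029986]), 'joint_torque': array([ 2.43474795e-03, -5.44635057e+01, -2.73666698e+01,  6.43744273e-02,
        2.28651072e-02, -1.28777656e-04]), 'ee_pos': array([144.62535114, 607.43055742, 203.81481928]), 'orientation': array([-3.66365519e-01, -3.11994115e+00,  2.34833272e-03]), 'ft_force': array([-0.03509262, -0.47531182, -0.14873798]), 'moment': array([ 0.03747454, -0.02701301,  0.01255298]), 'width': 87.8844238669013}
side [[488.9, 0.0, 250.4], [0.0, 488.9, 201.3], [0.0, 0.0, 1.0]] [ 462. 1348. 1145.] [[-1.0, -0.07, 0.01], [-0.05, 0.57, -0.82], [0.05, -0.82, -0.57]]
top [[434.7, 0.0, 251.1], [0.0, 434.7, 184.6], [0.0, 0.0, 1.0]] [ 331.  -76. 1526.] [[0.03, -1.0, -0.01], [-0.99, -0.02, -0.15], [0.15, 0.01, -0.99]]
wrist [[344.6, 0.0, 255.8], [0.0, 344.6, 191.5], [0.0, 0.0, 1.0]] [ 71. 625. 383.] [[0.23, 0.97, -0.0], [0.94, -0.22, 0.27], [0.27, -0.06, -0.96]]
```

View pics/side0.png

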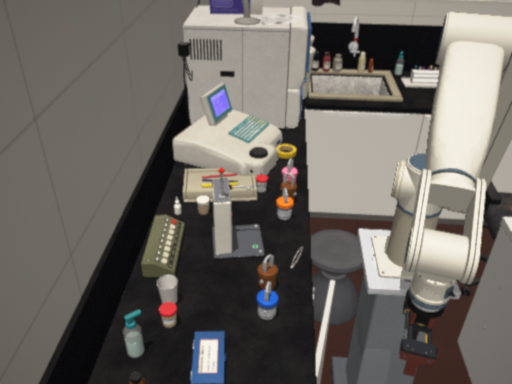

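View pics/top0.png

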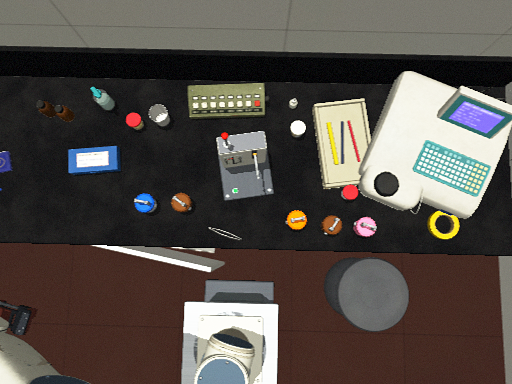

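View pics/wrist0.png

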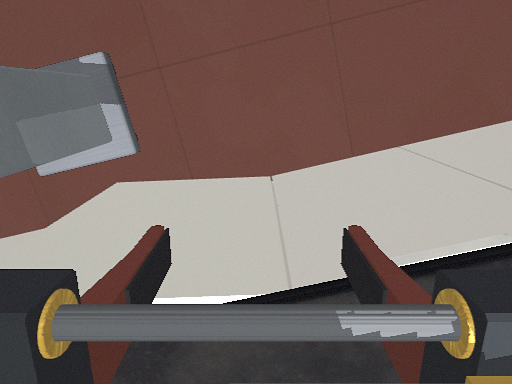

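Run:
```python
from h import *
t=cv2.imread("pics/top0.png"); s=cv2.imread("pics/side0.png")
a=cv2.resize(t[120:250,205:385],None,fx=4.4,fy=4.4,interpolation=cv2.INTER_CUBIC)
b=cv2.resize(s[130:330,170:320],None,fx=3,fy=3,interpolation=cv2.INTER_CUBIC)
cv2.imwrite("pics/tc.png",a); cv2.imwrite("pics/sc.png",b)
for n,u,v,z in [("top",297,220,76),("top",145,203,76),("side",285,203,76),("top",225,135,300)]: print(n,u,v,plane(n,u,v,z).round(1))
```

```text
top 297 220 [ 430.7 -215.    76. ]
top 145 203 [475.  295.3  76. ]
side 285 203 [ 430.8 -188.9   76. ]
top 225 135 [656.4  17.6 300. ]
```

View pics/tc.png

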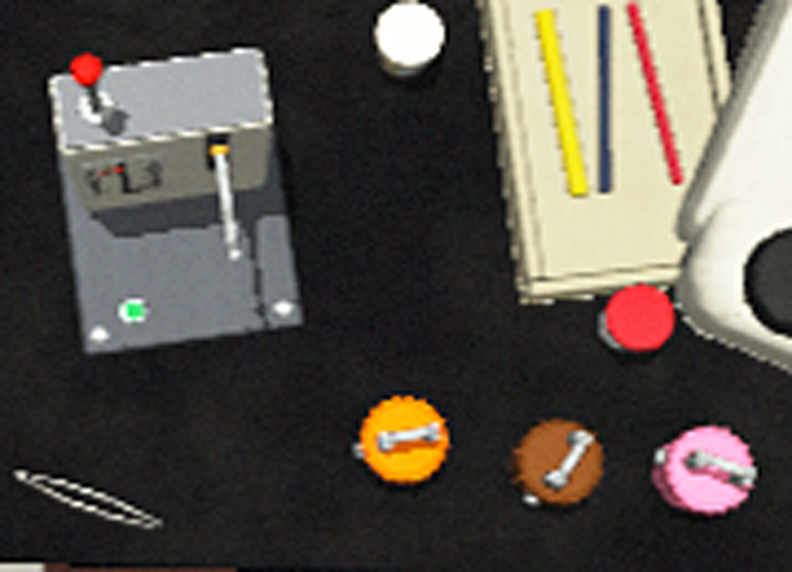

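View pics/sc.png

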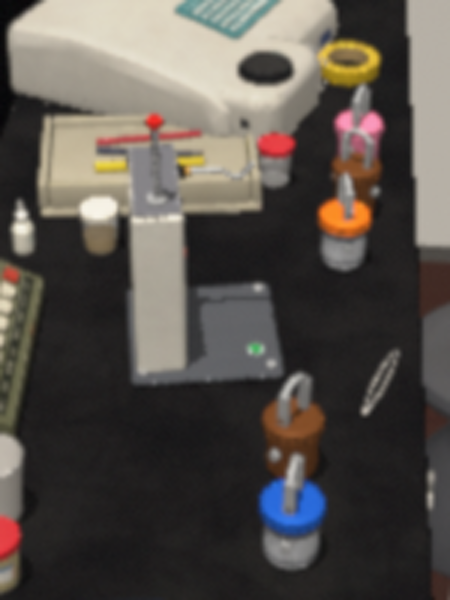

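Run:
```python
from h import *
t=cv2.imread("pics/top0.png"); s=cv2.imread("pics/side0.png")
def cen(im,lo,hi,roi):
    h=cv2.cvtColor(im,cv2.COLOR_BGR2HSV); m=cv2.inRange(h,np.array(lo),np.array(hi)); k=np.zeros_like(m); x0,y0,x1,y1=roi; k[y0:y1,x0:x1]=m[y0:y1,x0:x1]
    c=max(cv2.findContours(k,0,2)[0],key=cv2.contourArea); (u,v),r=cv2.minEnclosingCircle(c); b=cv2.boundingRect(c); M=cv2.moments(c)
    return (M['m10']/M['m00'],M['m01']/M['m00']),(u,v,r),b
O=((8,150,120),(22,255,255)); Rd=((0,150,100),(6,255,255))
to=cen(t,*O,(270,200,312,240)); so=cen(s,*O,(265,185,305,225)); print("orange",to,so)
print(two(ray("top",*to[1][:2]),ray("side",*so[1][:2])), plane("top",*to[0],76))
tk=cen(t,*Rd,(215,125,235,145)); sk=cen(s,*Rd,(210,165,232,178)); print("knob",tk,sk)
print(two(ray("top",*tk[0]),ray("side",*sk[0])))
c=lambda x,y:(205+x/4.4-.4,120+y/4.4-.4)
for nm,x,y,z in [("plateL",88,352,13),("plateR",302,322,13),("tipTop",235,250,230),("hookroot",221,150,224),("housTL",66,146,236),("housTR",272,120,236),("bailL",381,441,130),("bailR",437,434,130),("HbkL",50,78,236),("HbkR",262,50,236)]:
    u,v=c(x,y); print(nm,np.round((u,v),1),plane("top",u,v,z).round(1))
c=lambda x,y:(170+x/3-.33,130+y/3-.33)
u,v=c(250,178);print("side tip", (u,v),two(ray("top",205+235/4.4-.4,120+250/4.4-.4),ray("side",u,v)))
# bucket bail top side
u,v=c(347,178);print("bail",two(ray("top",205+409/4.4-.4,120+437/4.4-.4),ray("side",u,v)))
```

```text
orange ((296.3936170212766, 219.4255319148936), (296.4200134277344, 219.43600463867188, 10.027174949645996), (287, 210, 20, 20)) ((284.2356532356532, 202.5018315018315), (284.5, 201.5, 8.860122680664062), (276, 196, 18, 13))
(array([ 432.91958838, -213.99783719,   65.55119483]), np.float64(0.6339534118229543)) [ 432.53681761 -212.94479056   76.        ]
knob ((224.15053763440858, 135.18817204301075), (224.27777099609375, 135.38888549804688, 3.6218817234039307), (221, 132, 7, 8)) ((221.0, 170.0), (221.0, 170.0, 2.2361679077148438), (219, 168, 5, 5))
(array([645.66194874,  17.28020267, 335.74135795]), np.float64(1.298000016478876))
plateL [224.6 199.6] [500.1  32.9  13. ]
plateR [273.2 192.8] [ 528.3 -136.8   13. ]
tipTop [258.  176.4] [548.7 -81.2 230. ]
hookroot [254.8 153.7] [620.  -69.9 224. ]
housTL [219.6 152.8] [617.6  37.  236. ]
housTR [266.4 146.9] [ 639.3 -104.6  236. ]
bailL [291.2 219.8] [ 427.1 -191.2  130. ]
bailR [303.9 218.2] [ 433.2 -231.9  130. ]
HbkL [216.  137.3] [665.5  49.8 236. ]
HbkR [264.1 131. ] [688.9 -96.7 236. ]
side tip (253.0033333333333, 189.00333333333333) (array([550.25984705, -81.17692697, 204.47256624]), np.float64(5.397861687679721))
bail (array([ 431.56550713, -212.11459659,  124.59586222]), np.float64(1.4235825868628404))
```

Look-alikes in the top view: orange lid (297,220), brown (332,225), brown (181,203), pink (366,227), blue partner (145,203) and a yellow ring (444,225). The close crop shows the true orange lid at (297,220), standing left of a brown one, so that is the bucket to weigh. First I'll raise, shut and turn the gripper.

```bash
python3 -m crank '[{"travel":[0,0,-1],"turn":-1},{"travel":[0,0,-1],"turn":-1},{"travel":[0,0,-1],"turn":-1},{"travel":[0,0,-1],"turn":-0.9},{"travel":[0,0,-0.5],"turn":0}]' -1
cat >> h.py <<'E'
def rel(target,yaw=None):
    o=ctrl.get_obs(); R=cv2.Rodrigues(np.array(o["orientation"]))[0]; ps=np.arctan2(-R[0,1],R[1,1])
    d=np.array(target,float)-o["ee_pos"]; print("t",round(o["t"],2),"pos",o["ee_pos"].round(1),"yaw",ps.round(3),"tilt",R[:,2].round(3),"F",o["ft_force"].round(2),"w",round(o["width"],1))
    print("tool-frame units to go",(R.T@d/50).round(3), "turn",None if yaw is None else round(-(yaw-ps)/0.1,2))
E
python3 -c "
from h import *
rel((645.7,17.3,400),0.155)"
```

```text
t: 0.65
ee_pos: [144.0, 604.9, 428.9]
orientation: [0.27, -3.124, 0.025]
ft_force: [-0.3, 0.8, -0.6]
width: 51.3
t 0.65 pos [144.  604.9 428.9] yaw 0.173 tilt [-0.004 -0.017 -1.   ] F [-0.26  0.78 -0.62] w 51.3
tool-frame units to go [ -7.872 -13.29    0.729] turn 0.18
```

```bash
python3 -m crank '[{"travel":[-0.47,-0.8,0],"turn":0.1},{"travel":[-0.47,-0.8,0],"turn":0.1},{"travel":[-0.47,-0.8,0],"turn":0},{"travel":[-0.47,-0.8,0],"turn":0},{"travel":[-0.47,-0.8,0],"turn":0},{"travel":[-0.47,-0.8,0],"turn":0},{"travel":[-0.47,-0.8,0],"turn":0},{"travel":[-0.47,-0.8,0],"turn":0},{"travel":[-0.47,-0.8,0],"turn":0},{"travel":[-0.47,-0.8,0],"turn":0},{"travel":[-0.47,-0.8,0],"turn":0},{"travel":[-0.47,-0.8,0],"turn":0},{"travel":[-0.47,-0.8,0],"turn":0},{"travel":[-0.47,-0.8,0],"turn":0}]'
python3 -c "
from h import *
rel((645.7,17.3,400),0.155)
cv2.imwrite('pics/w1.png',imaging.get_image('wrist'))
"
```

```text
t: 2.05
ee_pos: [566.6, 88.4, 436.1]
orientation: [0.254, -3.129, 0.011]
ft_force: [-0.1, 2.1, 0.4]
width: 0.5
t 2.05 pos [566.6  88.4 436.1] yaw 0.162 tilt [-0.002 -0.007 -1.   ] F [-0.07  2.12  0.38] w 0.5
tool-frame units to go [-1.333 -1.653  0.729] turn 0.07
```

View pics/w1.png

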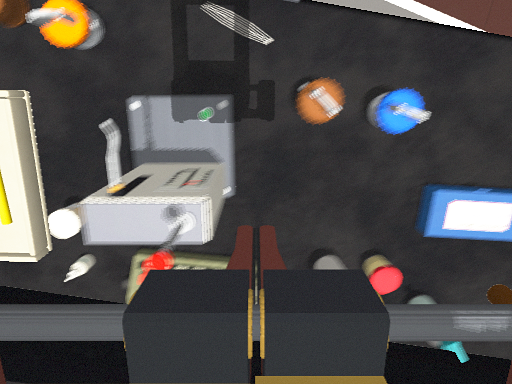

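Wrist view: red knob at (157,261), hook tip near (106,124), orange lid at (68,22), blue lid at (400,111). I'll cross-check the positions.

Run:
```python
from h import *
w=ray("wrist",157,260.5)
print(two(w,ray("top",224.15,135.19)),two(w,ray("side",221,170)))
print("hook tip", two(ray("wrist",105,123),ray("top",258,176.4)), plane("wrist",105,123,229))
# project predicted
for p in [(645.7,17.3,336),(645.7,17.3,264),(549,-81.5,229),(566.5,-78.8,213.5)]:
    print(p,[proj(n,p).round(1) for n in("wrist","top","side")])
rel((645.7,17.3,375))
```

```text
(array([637.15707923,  13.6076828 , 363.91394831]), np.float64(4.36649883488287)) (array([649.65221982,   5.47168252, 330.73860015]), np.float64(7.411953774471336))
hook tip (array([547.11281311, -81.17851477, 251.39591211]), np.float64(3.8569530917344843)) [552.375353 -90.918549 229.      ]
(645.7, 17.3, 336) [array([170.6, 257.3]), array([224.1, 135.4]), array([220.8, 169.9])]
(645.7, 17.3, 264) [array([187. , 227.3]), array([225.8, 141.6]), array([221.4, 188.7])]
(549, -81.5, 229) [array([113.7, 121.3]), array([258.1, 176.4]), array([252.7, 182.9])]
(566.5, -78.8, 213.5) [array([120.7, 135.8]), array([257.3, 171.6]), array([247.6, 186.8])]
t 2.1 pos [570.2  83.4 435.3] yaw 0.159 tilt [-0.001 -0.011 -1.   ] F [ 0.88 -3.24  0.  ] w 0.8
tool-frame units to go [-1.285 -1.531  1.22 ] turn None
```

The mismatch comes from the arm still moving during that picture. Top and side agree on the knob, so I'll go over it and settle.

```bash
python3 -m crank '[{"travel":[-0.43,-0.5,0.2],"turn":0},{"travel":[-0.43,-0.5,0.2],"turn":0},{"travel":[-0.35,-0.4,0.2],"turn":0},{"travel":[0,0,0],"turn":0},{"travel":[0,0,0],"turn":0}]'
python3 -c "
from h import *
rel((645.7,17.3,375),0.155)
cv2.imwrite('pics/w2.png',imaging.get_image('wrist'));cv2.imwrite('pics/s2.png',imaging.get_image('side')[130:280,150:350].repeat(4,0).repeat(4,1))
print(proj('wrist',(645.7,17.3,336)),proj('wrist',(549,-81.5,229)),proj('wrist',(566.5,-78.8,213.5)))
rel((645.7,17.3,375),0.155)
"
```

```text
t: 2.6
ee_pos: [643.9, 17.4, 402.6]
orientation: [0.24, -3.127, 0.016]
ft_force: [0.5, 0.2, -0.5]
width: 0.3
t 2.6 pos [643.9  17.4 402.6] yaw 0.153 tilt [-0.004 -0.01  -1.   ] F [ 0.52  0.21 -0.5 ] w 0.3
tool-frame units to go [-0.038 -0.002  0.551] turn -0.02
[255.61025396 202.16651007] [170.95461568  59.29995665] [175.82390396  79.29701823]
t 2.7 pos [643.6  18.  403. ] yaw 0.154 tilt [-0.004 -0.011 -1.   ] F [-0.71  0.29  0.69] w 0.6
tool-frame units to go [-0.043 -0.014  0.56 ] turn -0.01
```

View pics/w2.png

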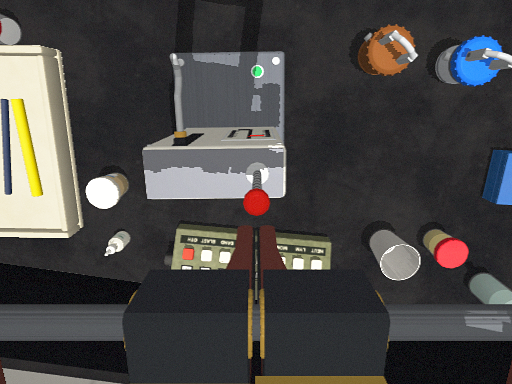

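View pics/s2.png

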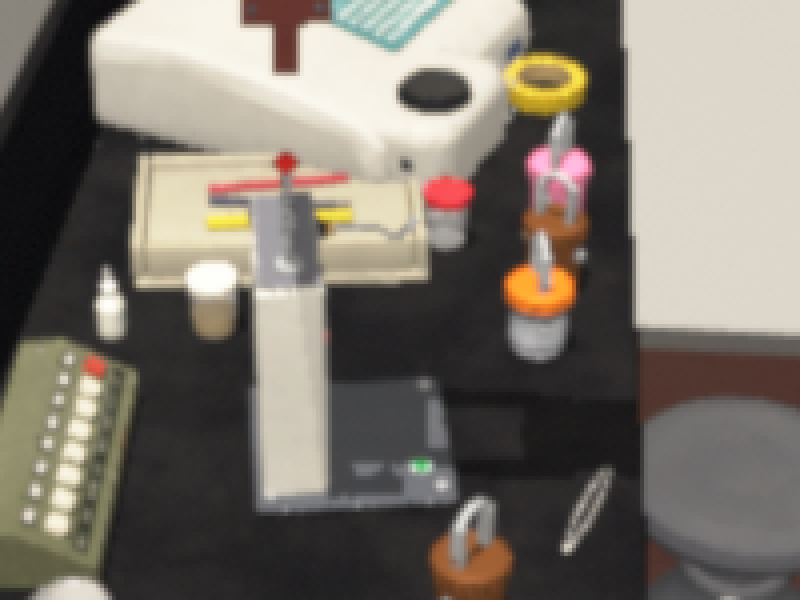

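Knob seen at (257,203), predicted (255.6,202): good. The hook tip at (177,55) is about 5 mm off, to be refined later. Pressing down now.

```bash
python3 -m crank '[{"travel":[-0.04,0,0.3],"turn":0},{"travel":[0,0,0.3],"turn":0},{"travel":[0,0,0.3],"turn":0},{"travel":[0,0,0.3],"turn":0},{"travel":[0,0,0.3],"turn":0},{"travel":[0,0,0.3],"turn":0},{"travel":[0,0,0.2],"turn":0},{"travel":[0,0,0.1],"turn":0},{"travel":[0,0,0],"turn":0}]'
python3 -c "
from h import *
rel((645.7,17.3,278.5),0.155)"
```

```text
t: 3.6
ee_pos: [640.5, 22.8, 289.5]
orientation: [0.253, -3.126, 0.015]
ft_force: [0.2, 0.4, -0.3]
width: 0.6
t 3.6 pos [640.5  22.8 289.5] yaw 0.161 tilt [-0.004 -0.01  -1.   ] F [ 0.25  0.37 -0.28] w 0.6
tool-frame units to go [-0.086 -0.123  0.221] turn 0.06
```

```bash
python3 -m crank '[{"travel":[-0.03,-0.04,0.1],"turn":0},{"travel":[-0.02,-0.04,0.08],"turn":0},{"travel":[0,0,0.04],"turn":0},{"travel":[0,0,0],"turn":0}]'
python3 -c "
from h import *
rel((645.7,17.3,278.5),0.155)
cv2.imwrite('pics/s3.png',imaging.get_image('side')[130:280,150:350].repeat(4,0).repeat(4,1))
cv2.imwrite('pics/w3.png',imaging.get_image('wrist'))"
```

```text
t: 4.0
ee_pos: [644.7, 19.0, 279.3]
orientation: [0.253, -3.129, 0.015]
ft_force: [0.1, -0.2, -0.7]
width: 0.4
t 4.0 pos [644.7  19.  279.3] yaw 0.161 tilt [-0.002 -0.01  -1.   ] F [ 0.15 -0.15 -0.71] w 0.4
tool-frame units to go [-0.014 -0.036  0.016] turn 0.06
```

View pics/w3.png

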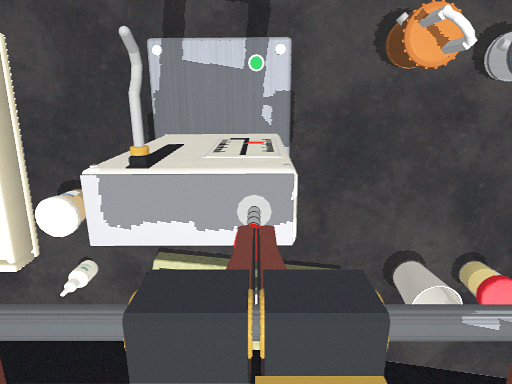

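View pics/s3.png

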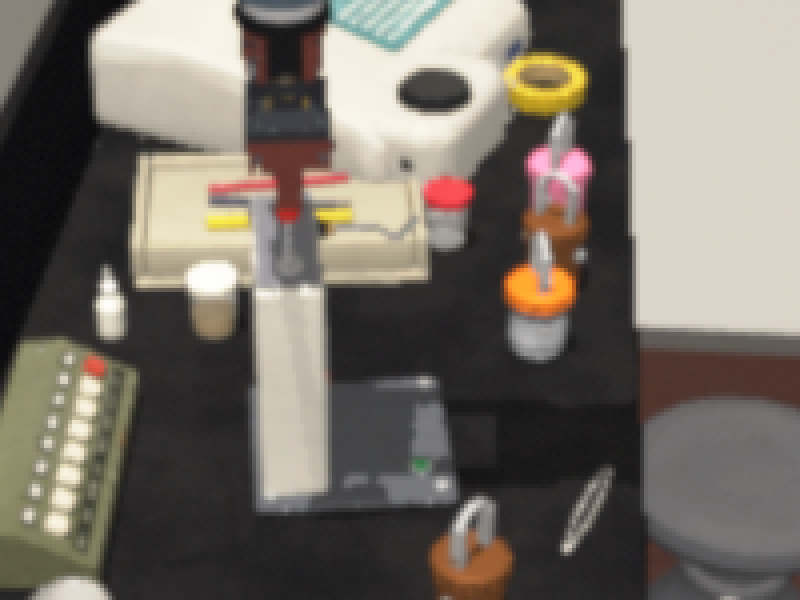

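Run:
```python
from h import *
i=cv2.imread('pics/w3.png')[120:165,190:300]; cv2.imwrite('pics/g3.png',cv2.resize(i,None,fx=7,fy=7,interpolation=2))
```

```text
(no output)
```

View pics/g3.png

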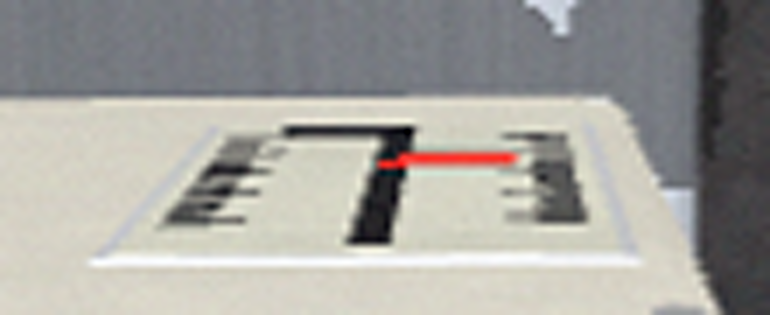

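Run:
```python
from h import *
i=cv2.imread('pics/w3.png')[185:305,200:320]; a=cv2.resize(i,None,fx=4,fy=4,interpolation=2)
j=imaging.get_image('side'); 
b=cv2.resize(j[145:205,195:255],None,fx=8,fy=8,interpolation=2); k=imaging.get_image('top'); c=cv2.resize(k[110:180,200:290],None,fx=6,fy=6)
cv2.imwrite('pics/z.png',np.hstack([a[:480,:320],b[:480,:480]])); cv2.imwrite('pics/z2.png',c)
rel((645.7,17.3,278.5))
for z in (244,258,264,280): print(z,(proj('side',(645.7,17.3,z))-[195,145])*8+[320,0], proj('wrist',(645.7,17.3,z)))
```

```text
t 4.2 pos [644.8  19.1 279.6] yaw 0.162 tilt [-0.001 -0.01  -1.   ] F [ 0.41 -0.63 -0.02] w 0.3
tool-frame units to go [-0.012 -0.038  0.023] turn None
244 [532.02287283 390.31257852] [253.724382  214.1632135]
258 [531.17829393 362.00858405] [253.38497808 221.68725513]
264 [530.81375795 349.79205305] [253.22610248 225.20927268]
280 [529.83401563 316.95838752] [252.75602364 235.63016782]
```

View pics/z.png

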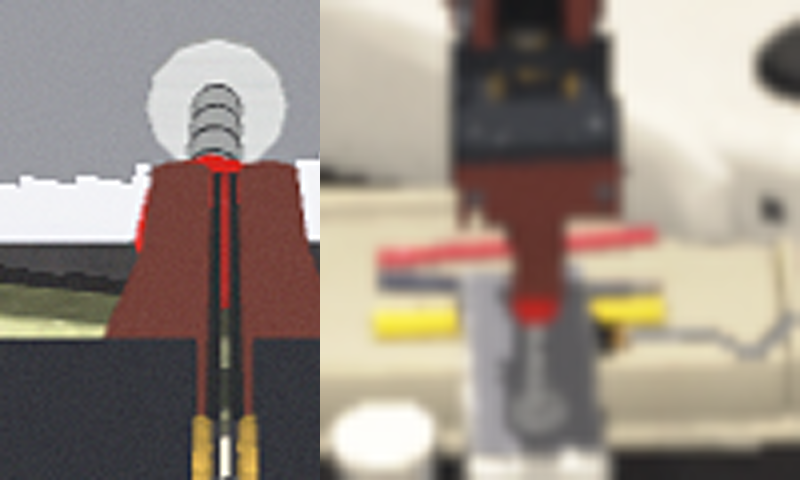

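View pics/z2.png

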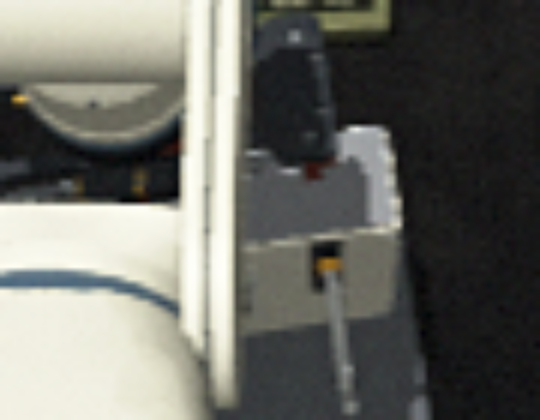

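Run:
```python
from h import *
print(proj('side',(643.7,17.8,386)), proj('side',(643.7,17.8,403)))
print(proj('side',(644.8,19.1,262.5)))
i=cv2.imread('pics/s2.png')[::4,::4]; cv2.imwrite('pics/s2z.png',cv2.resize(i[0:60,40:100],None,fx=9,fy=9,interpolation=0))
j=imaging.get_image('side'); cv2.imwrite('pics/s4z.png',cv2.resize(j[130:200,190:260],None,fx=8,fy=8,interpolation=0))
for d in (-10,0,10):
  for z in (250,262,276,288): print(d,z,proj('wrist',(645.7+d*.987,17.3+d*.159,z)))
```

```text
[220.99566268 156.30274995] [220.85724426 151.53368763]
[221.56993446 189.41991457]
-10 250 [253.54504856 202.52371696]
-10 262 [253.23508432 208.52946547]
-10 276 [252.82691478 216.43800241]
-10 288 [252.42918094 224.1443411 ]
0 250 [253.54307787 217.3146056 ]
0 262 [253.23699474 224.05418286]
0 276 [252.83456789 232.91513117]
0 288 [252.44311929 241.53435171]
10 250 [253.5411547  231.74892619]
10 262 [253.23885661 239.1843783 ]
10 276 [252.8420134 248.9453022]
10 288 [252.45665636 258.42370744]
```

View pics/s2z.png

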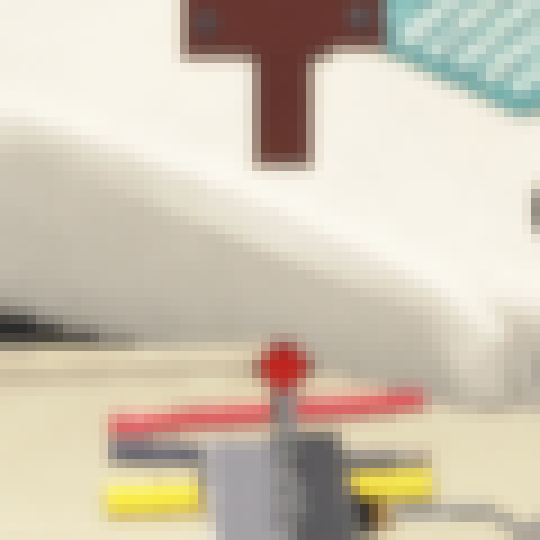

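View pics/s4z.png

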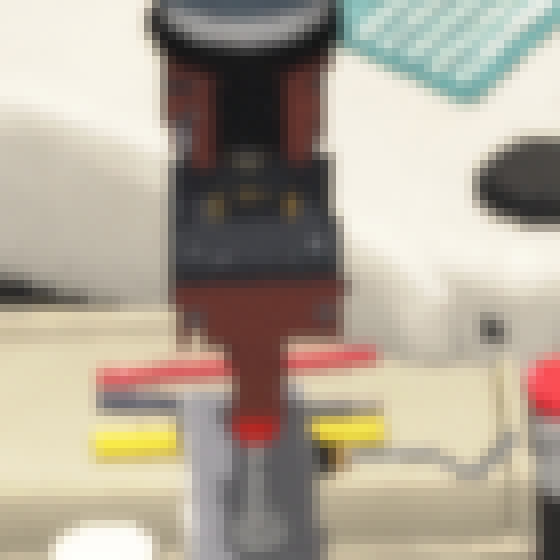

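The side view puts the shut fingertips about 26 mm higher than the stated geometry. The gauge also shows red still well above black, and the force is nil, so I'll press further in small steps, watching the gauge.

```bash
python3 -m crank '[{"travel":[0,-0.03,0.12],"turn":0},{"travel":[0,-0.03,0.12],"turn":0},{"travel":[0,0,0.12],"turn":0},{"travel":[0,0,0],"turn":0},{"travel":[0,0,0],"turn":0}]'
cat > look.py <<'E'
from h import *
import sys
n=sys.argv[1]
rel((645.7,17.3,264))
i=imaging.get_image('wrist'); j=imaging.get_image('side')
a=cv2.resize(i[110:185,190:300],(550,375),interpolation=2); b=cv2.resize(j[140:205,210:235],(144,375),interpolation=0)
cv2.imwrite(f'pics/{n}.png',np.hstack([a,b]))
E
python3 look.py l1
```

```text
t: 4.75
ee_pos: [645.1, 15.7, 259.8]
orientation: [0.253, -3.129, 0.015]
ft_force: [-0.1, -0.2, 0.6]
width: 0.5
t 4.75 pos [645.1  15.7 259.8] yaw 0.162 tilt [-0.002 -0.01  -1.   ] F [-0.11 -0.18  0.65] w 0.5
tool-frame units to go [-0.017  0.029 -0.084] turn None
```

View pics/l1.png

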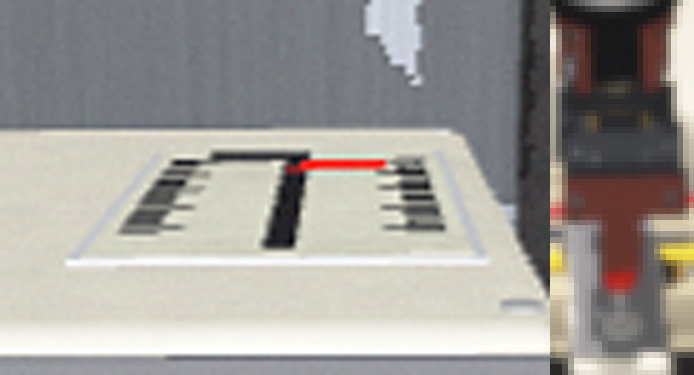

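```bash
python3 -m crank '[{"travel":[0,0,0.08],"turn":0},{"travel":[0,0,0.08],"turn":0},{"travel":[0,0,0],"turn":0},{"travel":[0,0,0],"turn":0}]'
python3 look.py l2
```

```text
t: 5.25
ee_pos: [645.3, 15.8, 251.7]
orientation: [0.254, -3.13, 0.015]
ft_force: [-0.4, -0.6, -0.7]
width: 0.5
t 5.25 pos [645.3  15.8 251.7] yaw 0.162 tilt [-0.001 -0.01  -1.   ] F [-0.37 -0.55 -0.71] w 0.5
tool-frame units to go [-0.012  0.027 -0.246] turn None
```

View pics/l2.png

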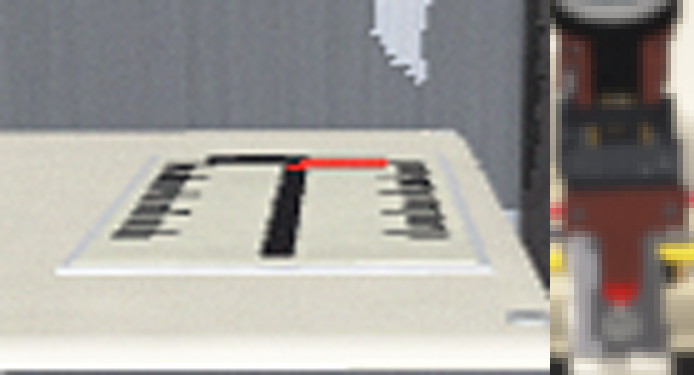

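```bash
python3 -m crank '[{"travel":[0,0,0.08],"turn":0},{"travel":[0,0,0.06],"turn":0},{"travel":[0,0,0],"turn":0},{"travel":[0,0,0],"turn":0}]'
python3 look.py l3
```

```text
t: 5.75
ee_pos: [645.5, 15.7, 244.4]
orientation: [0.254, -3.131, 0.015]
ft_force: [0.5, -0.8, -0.2]
width: 0.5
t 5.75 pos [645.5  15.7 244.4] yaw 0.162 tilt [ 0.   -0.01 -1.  ] F [ 0.47 -0.79 -0.24] w 0.5
tool-frame units to go [-0.008  0.027 -0.392] turn None
```

View pics/l3.png

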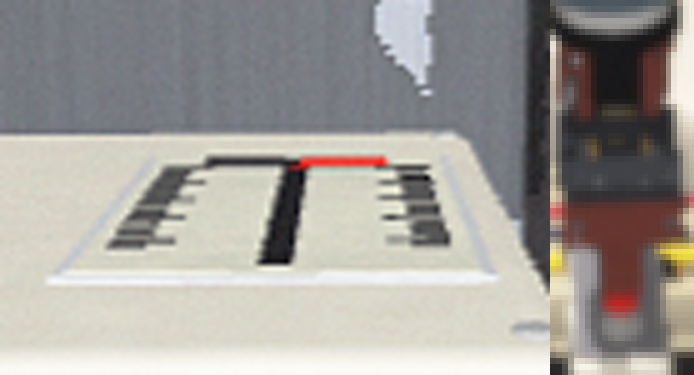

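```bash
python3 -m crank '[{"travel":[0,0,0.05],"turn":0},{"travel":[0,0,0],"turn":0},{"travel":[0,0,0],"turn":0}]'; python3 -c "
from h import *
rel((0,0,0))"
python3 -m crank '[{"travel":[0,0,-0.1],"turn":0},{"travel":[0,0,-0.2],"turn":0},{"travel":[0,0,-0.5],"turn":0},{"travel":[0,0,-0.5],"turn":0},{"travel":[0,0,-0.5],"turn":0},{"travel":[0,0,-0.3],"turn":0},{"travel":[0,0,0],"turn":0},{"travel":[0,0,0],"turn":0}]'
python3 -c "
from h import *
i=imaging.get_image('wrist');cv2.imwrite('pics/w5.png',i)
print(proj('wrist',(645.7,17.3,258)),proj('wrist',(645.7,17.3,236)))
j=imaging.get_image('side');cv2.imwrite('pics/s5.png',cv2.resize(j[130:280,150:350],None,fx=4,fy=4,interpolation=0))
rel((431.7,-213,230))"
```

```text
t: 6.15
ee_pos: [645.6, 15.6, 242.1]
orientation: [0.254, -3.131, 0.015]
ft_force: [0.7, 0.5, 1.5]
width: 0.2
t 6.15 pos [645.6  15.6 242.1] yaw 0.162 tilt [ 0.   -0.01 -1.  ] F [0.74 0.51 1.49] w 0.2
tool-frame units to go [12.789  1.817  4.838] turn None
t: 6.95
ee_pos: [645.6, 16.7, 355.5]
orientation: [-0.254, 3.129, -0.016]
ft_force: [0.1, -0.2, 0.2]
width: -0.0
[257.8607217  188.43789344] [257.96043834 181.89199953]
t 7.05 pos [645.4  16.7 354.7] yaw 0.162 tilt [ 0.001 -0.01  -1.   ] F [ 0.96  0.03 -0.51] w 0.5
tool-frame units to go [ 4.958 -3.821  2.533] turn None
```

View pics/w5.png

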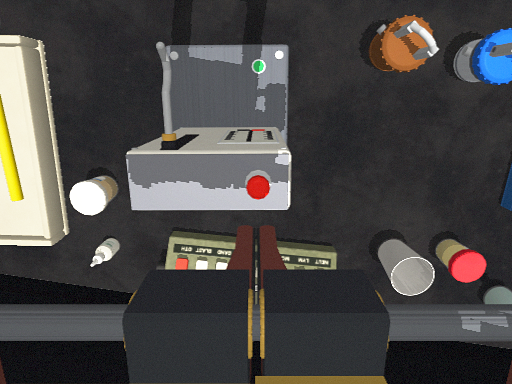

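View pics/s5.png

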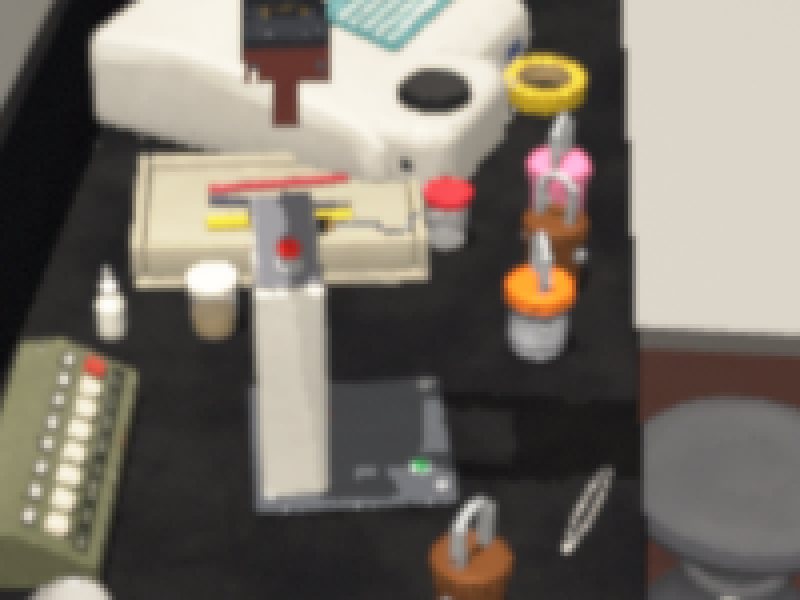

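Stem zeroed: the knob is at wrist (258,187), predicted (257.9,188.4), with the pointers level. Now opening the gripper and moving over the orange bucket.

```bash
python3 -m crank '[{"travel":[0.5,-0.38,0],"turn":0},{"travel":[0.5,-0.38,0],"turn":0},{"travel":[0.5,-0.38,0],"turn":0},{"travel":[0.5,-0.38,0],"turn":0},{"travel":[0.5,-0.38,0],"turn":0},{"travel":[0.5,-0.38,0],"turn":0},{"travel":[0.5,-0.38,0.4],"turn":0},{"travel":[0.5,-0.38,0.5],"turn":0},{"travel":[0.5,-0.38,0.5],"turn":0},{"travel":[0.3,-0.2,0.4],"turn":0},{"travel":[0,0,0],"turn":0},{"travel":[0,0,0],"turn":0},{"travel":[0,0,0],"turn":0}]' 1
python3 -c "
from h import *
i=imaging.get_image('wrist');cv2.imwrite('pics/w6.png',i)
j=imaging.get_image('side');cv2.imwrite('pics/s6.png',cv2.resize(j[130:280,200:350],None,fx=4,fy=4,interpolation=0))
rel((431.7,-213,230),.15)
o=ctrl.get_obs()['ee_pos']
for dz in (-17,0,20): print(dz,proj('side',o+[0,0,dz]),[proj('wrist',o+[s*7,s*44,dz]).round() for s in(-1,1)])
print(proj('wrist',(432,-213,76)))"
```

```text
t: 8.35
ee_pos: [423.9, -205.9, 252.8]
orientation: [0.255, -3.114, 0.004]
ft_force: [0.5, -0.3, -0.2]
width: 87.6
t 8.45 pos [ 424.4 -205.9  253.3] yaw 0.164 tilt [-0.016 -0.005 -1.   ] F [ 0.06  0.29 -0.37] w 88.0
tool-frame units to go [-0.129 -0.163  0.464] turn 0.14
-17 [288.98113881 164.55061919] [array([186., 202.]), array([324., 245.])]
0 [289.23267763 160.51471971] [array([179., 210.]), array([330., 257.])]
20 [289.53213335 155.71000137] [array([171., 223.]), array([338., 275.])]
[248.56792144 176.89655138]
```

View pics/w6.png

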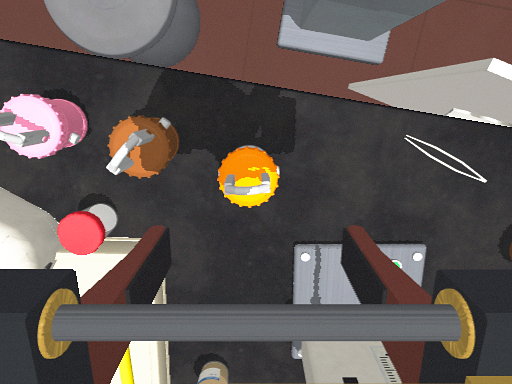

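View pics/s6.png

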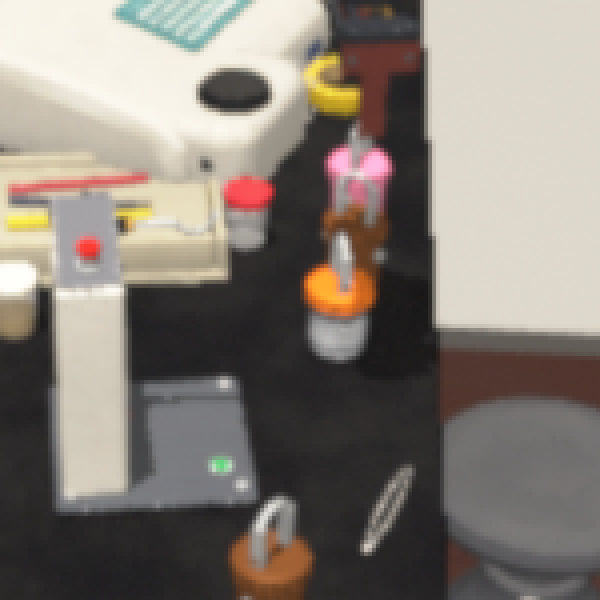

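The open fingers show the same offset. The stem press confirms it, since 17 mm ahead would have put the tips below the housing top. The tips therefore sit about 14 mm above the reported TCP height, and I'll correct for that. Lid seen at (249,177), predicted (248.6,177), with the bail horizontal in the picture, so it is aligned. Approaching.

```bash
python3 -m crank '[{"travel":[-0.1,-0.14,0.4],"turn":0},{"travel":[-0.05,-0.04,0.4],"turn":0},{"travel":[0,0,0.4],"turn":0},{"travel":[0,0,0.4],"turn":0},{"travel":[0,0,0.4],"turn":0},{"travel":[0,0,0],"turn":0},{"travel":[0,0,0],"turn":0}]'
python3 -c "
from h import *
i=imaging.get_image('wrist');cv2.imwrite('pics/w7.png',i)
j=imaging.get_image('side');cv2.imwrite('pics/s7.png',cv2.resize(j[140:230,250:330],None,fx=7,fy=7,interpolation=0))
rel((432,-213,72),.16)
o=ctrl.get_obs()['ee_pos']
print(proj('wrist',(432,-213,76)),proj('wrist',(432,-213,126)),proj('wrist',(432,-213,130)))
for y in (-57,57): print([((proj('side',o+[-y*.16,y*.987,dz])-[250,140])*7).round() for dz in (-17,0,14)])"
```

```text
t: 9.15
ee_pos: [442.0, -213.3, 156.4]
orientation: [0.27, -3.126, 0.017]
ft_force: [-0.0, 0.0, -0.1]
width: 87.6
t 9.25 pos [ 441.9 -213.5  156.7] yaw 0.172 tilt [-0.002 -0.011 -1.   ] F [ 0.24 -0.57 -0.74] w 87.9
tool-frame units to go [0.187 0.061 1.694] turn 0.12
[259.9199058  182.44891608] [259.99600227 201.58516015] [260.00355159 203.4836139 ]
[array([216., 262.]), array([218., 236.]), array([219., 214.])]
[array([246., 376.]), array([248., 349.]), array([249., 327.])]
```

View pics/w7.png

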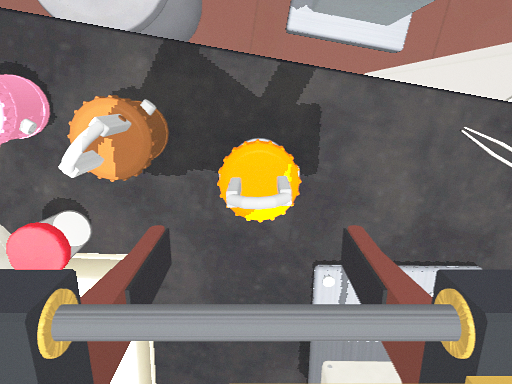

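View pics/s7.png

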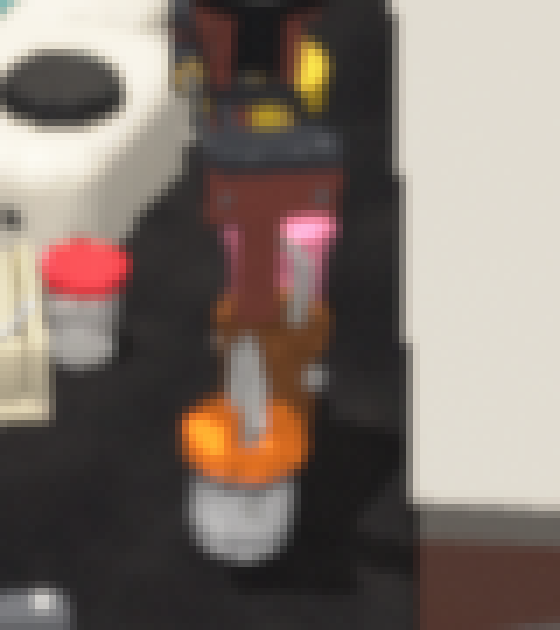

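```bash
python3 -m crank '[{"travel":[0.1,0.03,0],"turn":0.1},{"travel":[0.09,0.03,0.1],"turn":0},{"travel":[0,0,0.2],"turn":0},{"travel":[0,0,0.2],"turn":0},{"travel":[0,0,0.2],"turn":0},{"travel":[0,0,0.2],"turn":0},{"travel":[0,0,0],"turn":0},{"travel":[0,0,0],"turn":0}]'
python3 -c "
from h import *
i=imaging.get_image('wrist');cv2.imwrite('pics/w8.png',i)
j=imaging.get_image('side');cv2.imwrite('pics/s8.png',cv2.resize(j[140:230,250:330],None,fx=7,fy=7,interpolation=0))
rel((432,-213,72),.16)
print(proj('wrist',(432,-213,76)),proj('wrist',(432,-213,130)),(proj('side',(432,-213,130))-[250,140])*7)
o=ctrl.get_obs()['ee_pos']
for y in (-57,57): print([((proj('side',o+[-y*.16,y*.987,dz])-[250,140])*7).round() for dz in (-17,0,14)])"
```

```text
t: 10.05
ee_pos: [432.1, -213.1, 109.6]
orientation: [0.252, -3.131, 0.02]
ft_force: [1.0, -0.6, -0.2]
width: 87.9
t 10.15 pos [ 432.3 -213.2  110.1] yaw 0.161 tilt [ 0.001 -0.013 -1.   ] F [ 0.18  0.13 -0.21] w 88.2
tool-frame units to go [0.004 0.014 0.761] turn 0.01
[257.03787555 213.70227513] [256.03697976 249.5013696 ] [248.37087244 333.96226805]
[array([230., 334.]), array([231., 308.]), array([232., 287.])]
[array([260., 450.]), array([262., 424.]), array([263., 402.])]
```

View pics/w8.png

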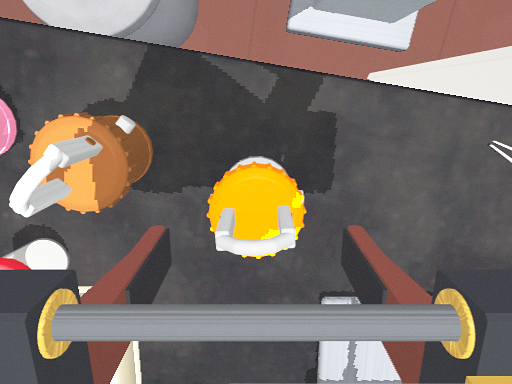

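View pics/s8.png

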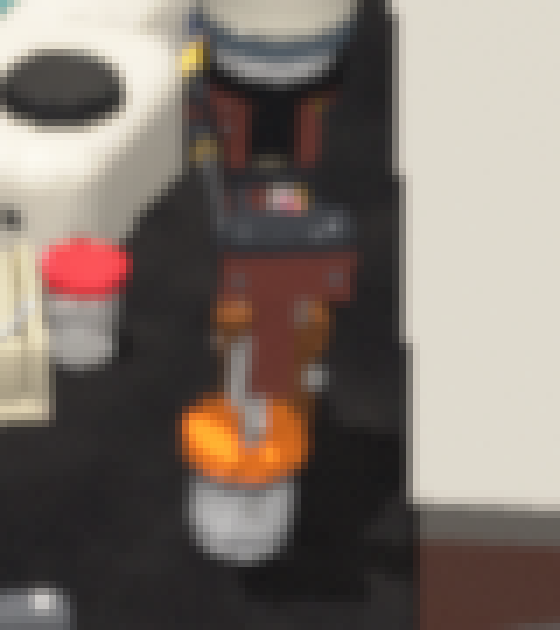

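Run:
```python
from h import *
i=cv2.imread('pics/w8.png'); cv2.imwrite('pics/w8z.png',cv2.resize(i[190:320,120:400],None,fx=2.8,fy=2.8,interpolation=2))
o=ctrl.get_obs()['ee_pos']; R=cv2.Rodrigues(ctrl.get_obs()['orientation'])[0]
K,Rc,t=cam('wrist'); C=-Rc.T@t; print("cam in tool",R.T@(C-o)); print((Rc@R).round(3))
for tz in (-30,-20,-14,-5,0,17):
    print(tz,[proj('wrist',o+R@np.array([tx,44,tz])).round(0) for tx in(10,0,-10)])
```

```text
cam in tool [  76.12516405   -0.22377909 -179.4513992 ]
[[-0.     1.    -0.   ]
 [-0.962 -0.    -0.274]
 [-0.274  0.     0.962]]
-30 [array([350., 240.]), array([348., 259.]), array([347., 278.])]
-20 [array([345., 232.]), array([343., 250.]), array([342., 268.])]
-14 [array([342., 227.]), array([340., 245.]), array([339., 262.])]
-5 [array([338., 221.]), array([336., 238.]), array([335., 255.])]
0 [array([336., 218.]), array([334., 234.]), array([333., 251.])]
17 [array([329., 208.]), array([328., 223.]), array([327., 239.])]
```

View pics/w8z.png

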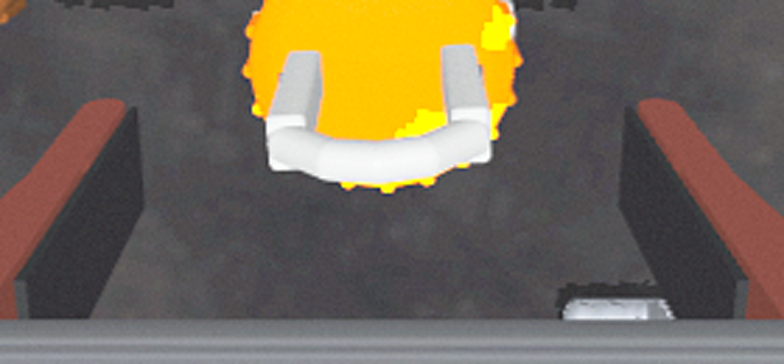

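The pad-tip corners at (343,229) and (341,263) fit tips 15 mm behind the reported TCP, with no sideways error. The bail bar at (256,249) matches its prediction exactly. Descending to reported z≈70.

```bash
python3 -m crank '[{"travel":[0,0,0.2],"turn":0},{"travel":[0,0,0.2],"turn":0},{"travel":[0,0,0.2],"turn":0},{"travel":[0,0,0.15],"turn":0},{"travel":[0,0,0.02],"turn":0},{"travel":[0,0,0],"turn":0},{"travel":[0,0,0],"turn":0}]'
python3 -c "
from h import *
rel((432,-213,70),.16)
i=imaging.get_image('wrist');cv2.imwrite('pics/w9.png',i)"
```

```text
t: 10.85
ee_pos: [432.7, -213.8, 68.2]
orientation: [-0.252, 3.13, -0.021]
ft_force: [-0.5, -0.8, -0.3]
width: 87.8
t 10.85 pos [ 432.7 -213.8   68.2] yaw 0.161 tilt [ 0.002 -0.013 -1.   ] F [-0.52 -0.77 -0.34] w 87.8
tool-frame units to go [ 0.011  0.018 -0.036] turn 0.01
```

View pics/w9.png

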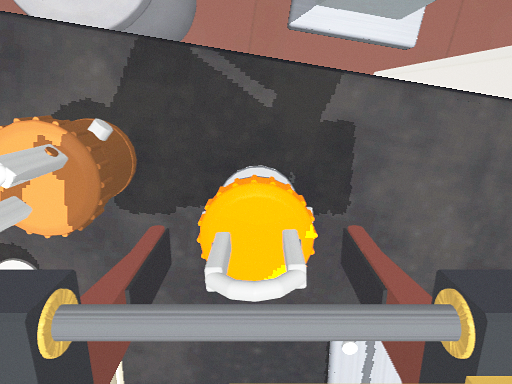

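```bash
python3 -m crank '[{"travel":[0,0,0],"turn":0},{"travel":[0,0,0],"turn":0},{"travel":[0,0,0],"turn":0},{"travel":[0,0,0],"turn":0},{"travel":[0,0,0],"turn":0},{"travel":[0,0,0],"turn":0},{"travel":[0,0,0],"turn":0},{"travel":[0,0,0],"turn":0}]' -1
python3 -m crank '[{"travel":[0,0,-0.2],"turn":0},{"travel":[0,0,-0.3],"turn":0},{"travel":[0,0,-0.5],"turn":0},{"travel":[0,0,-0.3],"turn":0},{"travel":[0,0,0],"turn":0},{"travel":[0,0,0],"turn":0},{"travel":[0,0,0],"turn":0}]'
python3 -c "
from h import *
rel((548,-81.5,220),.16)
i=imaging.get_image('wrist');cv2.imwrite('pics/w10.png',i)
j=imaging.get_image('side');cv2.imwrite('pics/s10.png',cv2.resize(j[130:230,210:330],None,fx=6,fy=6,interpolation=0))
for k in range(3):
  imaging.get_image('top'); print(ctrl.get_obs()['ft_force'].round(2),ctrl.get_obs()['ee_pos'].round(1))"
```

```text
t: 11.7
ee_pos: [433.5, -214.0, 69.5]
orientation: [-0.252, 3.128, -0.023]
ft_force: [0.9, -0.0, -0.0]
width: 44.1
t: 12.4
ee_pos: [428.2, -210.8, 134.4]
orientation: [0.252, -3.125, 0.014]
ft_force: [0.1, 0.2, -6.8]
width: 44.2
t 12.4 pos [ 428.2 -210.8  134.4] yaw 0.161 tilt [-0.006 -0.009 -1.   ] F [ 0.11  0.25 -6.77] w 44.2
tool-frame units to go [-2.767  2.153 -1.75 ] turn 0.01
[ 1.14  0.33 -7.33] [ 428.1 -210.7  134.2]
[-0.48 -0.38 -6.76] [ 428.2 -210.8  134.3]
[-0.01  0.05 -7.96] [ 428.3 -210.8  134.4]
```

View pics/w10.png

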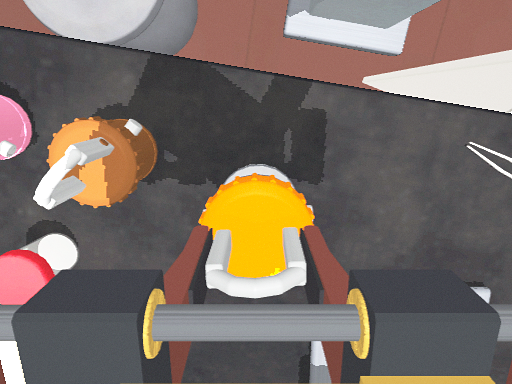

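View pics/s10.png

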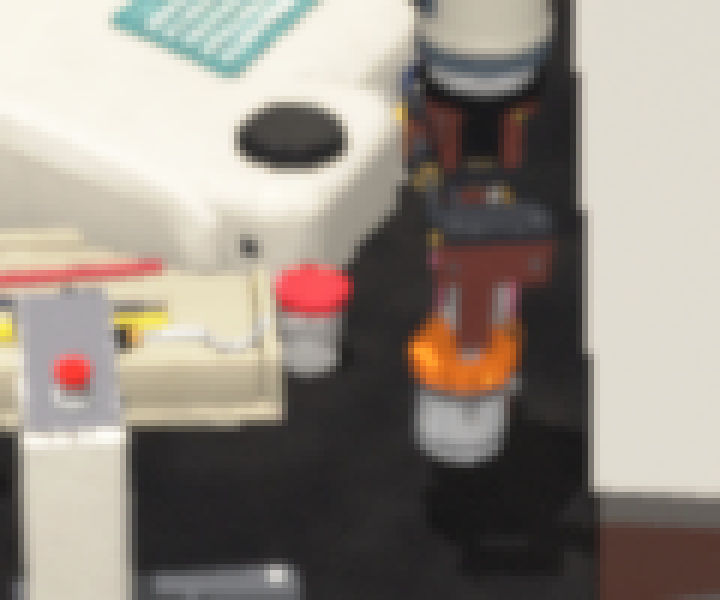

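Grip is good: width 44 mm, weight about 7.2 N (≈0.73 kg, so a hook drop of about 55 mm). Now I'll refine the hook from the earlier wrist views.

Run:
```python
from h import *
ims=[cv2.imread('pics/w3.png')[15:165,90:300],cv2.imread('pics/w5.png')[30:155,130:305]]
cv2.imwrite('pics/hk3.png',cv2.resize(ims[0],None,fx=3.8,fy=3.8,interpolation=2)); cv2.imwrite('pics/hk5.png',cv2.resize(ims[1],None,fx=4.5,fy=4.5,interpolation=2))
```

```text
(no output)
```

View pics/hk3.png

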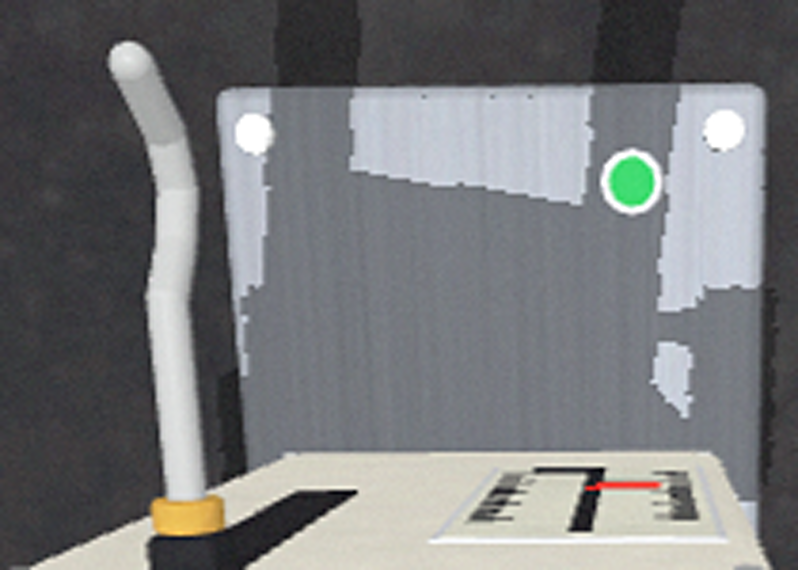

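View pics/hk5.png

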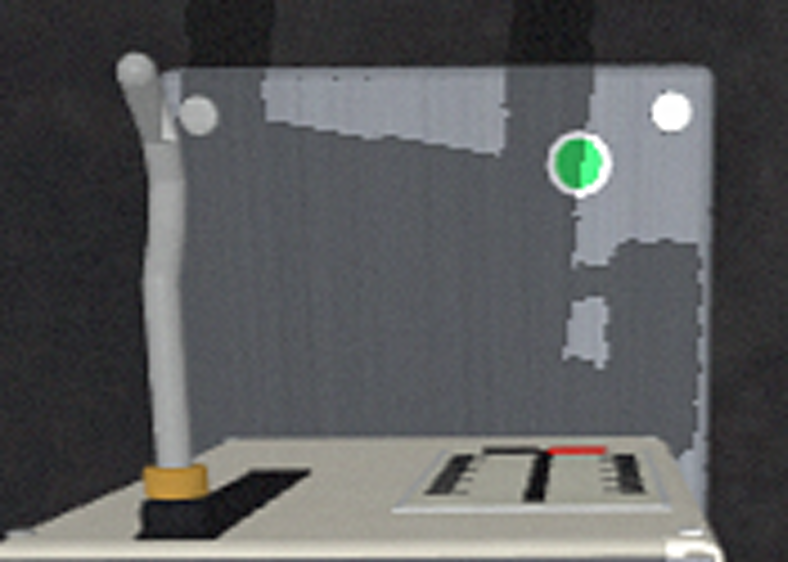

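Run:
```python
from h import *
o=ctrl.get_obs(); R=cv2.Rodrigues(o['orientation'])[0]; K,Rc,t=cam('wrist'); C=-Rc.T@t
Rct=Rc@R; ct=R.T@(C-o['ee_pos'])
def wc(p,rv):
    R=cv2.Rodrigues(np.array(rv))[0]; Rw=Rct@R.T; Cw=np.array(p)+R@ct; return K,Rw,-Rw@Cw
c3=wc((644.75,19.05,279.4),(0.253,-3.129,0.015)); c5=wc((645.5,16.7,355.1),(-0.254,3.129,-0.016))
r3=ray('',124.2,31.3,c3); r5=ray('',160.4,45.6,c5)
print('tip3-5',two(r3,r5),'3-top',two(r3,ray('top',258,176.4)))
for z in (224,227): print(z,plane('',124.2,31.3,z,c3),plane('',160.4,45.6,z,c5))
for c,a,b in ((c3,(147.4,39.2),(291,39.2)),(c5,(166.7,46),(288.2,46))):
    p,q=plane('',*a,13,c),plane('',*b,13,c); m=(p+q)/2; d=q-p; ps=np.arctan2(-d[0],d[1]); x=np.array([np.cos(ps),np.sin(ps)]); y=np.array([-x[1],x[0]])
    og=m[:2]+115*x; print(p.round(1),q.round(1),np.linalg.norm(d),'yaw',ps,'origin',og,'seat',og-68*x-35*y,'tip',og-86*x-35*y)
```

```text
tip3-5 (array([545.228005  , -83.77071785, 218.44184771]), np.float64(0.031057968984433908)) 3-top (array([547.55562567, -80.32505062, 229.86679781]), np.float64(2.954194620719176))
224 [545.78410817 -81.64027147 224.        ] [545.67618682 -82.19614523 224.        ]
227 [546.0923969  -80.49239422 227.        ] [545.90995993 -81.34424177 227.        ]
[ 528.4 -134.3   13. ] [501.   35.6  13. ] 172.08929594349632 yaw 0.16002310176739756 origin [628.21338881 -31.03625353] seat [566.6591193  -76.42426853] tip [548.88909445 -79.29240677]
[ 528.3 -133.3   13. ] [501.   35.4  13. ] 170.90915388467596 yaw 0.16071327816514144 origin [628.17651324 -30.53390473] seat [566.65358413 -75.96439221] tip [548.88554303 -78.84479422]
```

```bash
python3 -c "
from h import *
rel((495,-89.5,189),.16)"
```

```text
t 12.65 pos [ 428.3 -210.8  134.4] yaw 0.161 tilt [-0.006 -0.009 -1.   ] F [-0.01  0.05 -7.96] w 43.8
tool-frame units to go [-1.697  2.172 -1.123] turn 0.01
```

```bash
python3 -m crank '[{"travel":[-0.1,0.1,-0.2],"turn":0},{"travel":[-0.1,0.2,-0.3],"turn":0},{"travel":[-0.2,0.3,-0.3],"turn":0},{"travel":[-0.3,0.4,-0.2],"turn":0},{"travel":[-0.3,0.4,0],"turn":0},{"travel":[-0.3,0.4,0],"turn":0},{"travel":[-0.2,0.2,0],"turn":0},{"travel":[-0.1,0.1,0],"turn":0},{"travel":[0,0,0],"turn":0},{"travel":[0,0,0],"turn":0}]'
python3 -c "
from h import *
rel((495,-89.5,189),.16)
i=imaging.get_image('wrist');cv2.imwrite('pics/w11.png',i)
print(proj('wrist',(546.5,-80.8,227)))
j=imaging.get_image('side');cv2.imwrite('pics/s11.png',cv2.resize(j[130:230,210:330],None,fx=6,fy=6,interpolation=0))
k=imaging.get_image('top');cv2.imwrite('pics/t11.png',cv2.resize(k[130:230,200:300],None,fx=6,fy=6,interpolation=0))
"
```

```text
t: 13.65
ee_pos: [494.4, -87.8, 188.0]
orientation: [0.251, -3.125, 0.012]
ft_force: [-0.8, 0.3, -6.5]
width: 44.4
t 13.65 pos [494.4 -87.8 188. ] yaw 0.16 tilt [-0.006 -0.008 -1.   ] F [-0.76  0.32 -6.46] w 44.4
tool-frame units to go [-0.006 -0.036 -0.02 ] turn 0.0
[253.20974959 364.3515862 ]
```

View pics/w11.png

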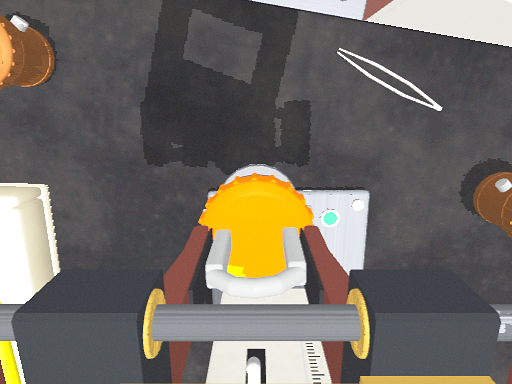

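View pics/s11.png

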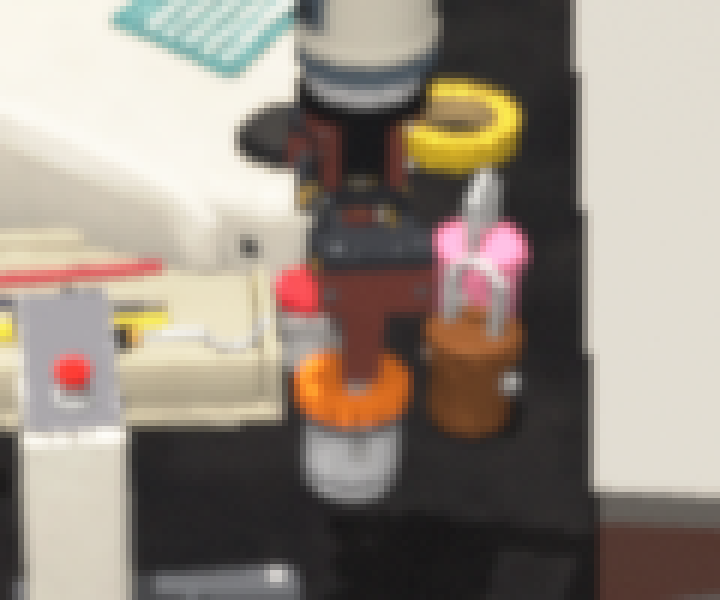

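View pics/t11.png

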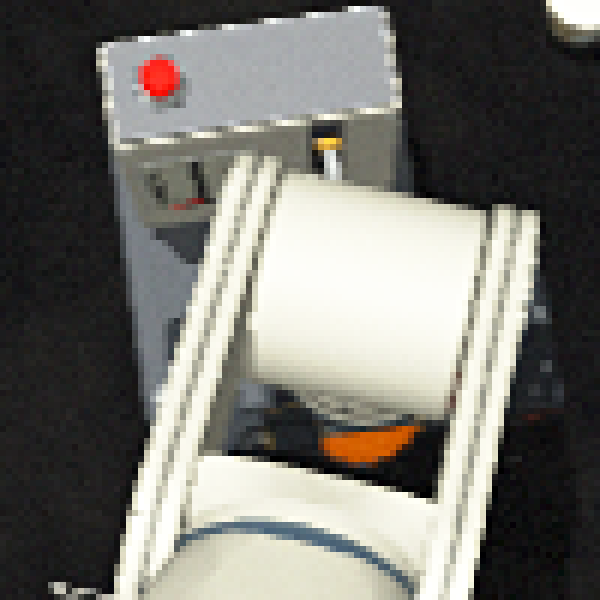

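Hook tip at (255,362), predicted (253,364), in line with the bail centre column (255). The side-to-side alignment is right, so I'll slide straight forward along the tool's -x.

```bash
python3 -m crank '[{"travel":[-0.1,0,0],"turn":0},{"travel":[-0.2,0,0],"turn":0},{"travel":[-0.2,0,0],"turn":0},{"travel":[-0.2,0,0],"turn":0},{"travel":[-0.1,0,0],"turn":0},{"travel":[0,0,0],"turn":0},{"travel":[0,0,0],"turn":0}]'
python3 -c "
from h import *
rel((566.8,-77.5,189),.16)
i=imaging.get_image('wrist');cv2.imwrite('pics/w12.png',i)
print(proj('wrist',(546.5,-80.8,227)))
j=imaging.get_image('side');cv2.imwrite('pics/s12.png',cv2.resize(j[130:230,210:330],None,fx=6,fy=6,interpolation=0))
"
```

```text
t: 14.5
ee_pos: [537.6, -82.8, 187.1]
orientation: [0.245, -3.125, 0.012]
ft_force: [-0.3, 0.4, -6.5]
width: 43.9
t 14.5 pos [537.6 -82.8 187.1] yaw 0.157 tilt [-0.006 -0.008 -1.   ] F [-0.3   0.37 -6.53] w 43.9
tool-frame units to go [-0.592  0.013 -0.042] turn -0.03
[256.96008617 286.66580393]
```

View pics/w12.png

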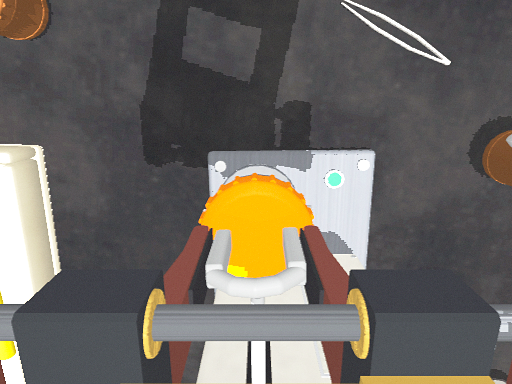

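View pics/s12.png

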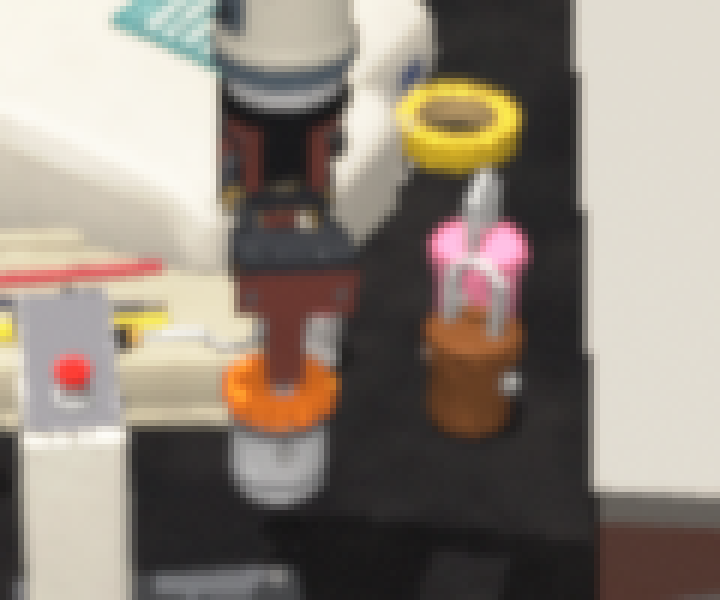

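The hook rod is centred at column 258, with its tip hidden beneath the bar, so the bar is above it. Continuing to over the seat.

```bash
python3 -m crank '[{"travel":[-0.15,0,0],"turn":0},{"travel":[-0.2,0,0],"turn":0},{"travel":[-0.15,0,0],"turn":0},{"travel":[-0.08,0,0],"turn":0},{"travel":[0,0,0],"turn":0},{"travel":[0,0,0],"turn":0}]'
python3 -c "
from h import *
rel((566.8,-77.5,189),.16)
i=imaging.get_image('wrist');cv2.imwrite('pics/w13.png',i); cv2.imwrite('pics/w13z.png',cv2.resize(i[160:384,160:360],None,fx=2.6,fy=2.6,interpolation=2))
print(proj('wrist',(546.5,-80.8,227)))
"
```

```text
t: 15.2
ee_pos: [568.5, -77.9, 187.0]
orientation: [0.245, -3.125, 0.012]
ft_force: [-0.7, 0.2, -7.5]
width: 44.1
t 15.2 pos [568.5 -77.9 187. ] yaw 0.156 tilt [-0.006 -0.008 -1.   ] F [-0.72  0.21 -7.55] w 44.1
tool-frame units to go [ 0.033  0.012 -0.041] turn -0.04
[256.90968803 222.50504543]
```

View pics/w13z.png

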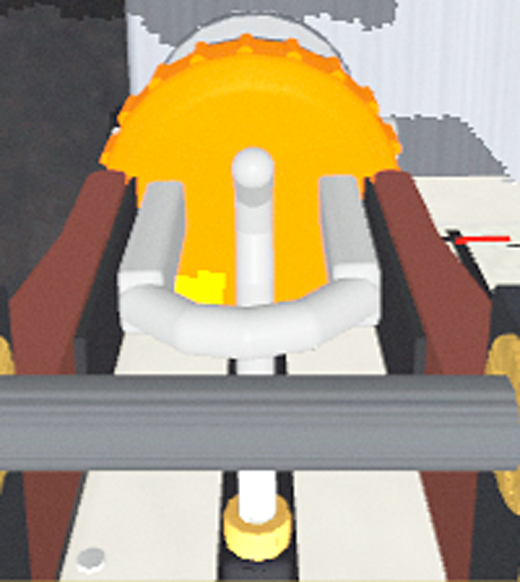

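The hook is through the window, with its tip at (257,224) and predicted there. I'll take a force baseline and then lower slowly.

```bash
cat > favg.py <<'E'
from h import *
import sys
F=[]
for k in range(int(sys.argv[1])):
    i=imaging.get_image('wrist'); F.append(ctrl.get_obs()['ft_force'])
F=np.array(F); print("mean",F.mean(0).round(2),"sem",(F.std(0)/len(F)**.5).round(2))
if len(sys.argv)>2: cv2.imwrite(f'pics/{sys.argv[2]}.png',i)
rel((566,-77.8,107),.16)
E
python3 favg.py 14
python3 -m crank '[{"travel":[0.03,0,0.1],"turn":0},{"travel":[0,0,0.1],"turn":0},{"travel":[0,0,0.1],"turn":0},{"travel":[0,0,0.1],"turn":0},{"travel":[0,0,0.08],"turn":0},{"travel":[0,0,0.06],"turn":0},{"travel":[0,0,0],"turn":0}]'
python3 favg.py 6 w14
```

```text
mean [ 0.01  0.1  -6.67] sem [0.15 0.11 0.15]
t 15.95 pos [568.5 -78.  187.1] yaw 0.156 tilt [-0.006 -0.008 -1.   ] F [ 0.21 -0.02 -7.24] w 43.9
tool-frame units to go [0.038 0.023 1.603] turn -0.04
t: 16.65
ee_pos: [566.6, -78.4, 157.3]
orientation: [0.245, -3.125, 0.012]
ft_force: [-0.8, 0.2, -5.2]
width: 44.3
mean [-0.99  0.12 -6.06] sem [0.19 0.19 0.27]
t 16.95 pos [566.8 -78.4 158. ] yaw 0.156 tilt [-0.005 -0.008 -1.   ] F [-1.34 -0.4  -5.68] w 44.0
tool-frame units to go [0.008 0.023 1.02 ] turn -0.04
```

View pics/w14.png

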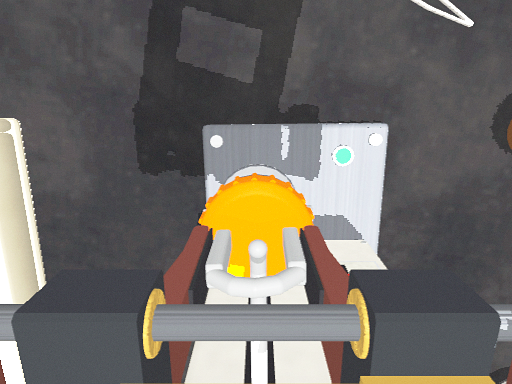

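Contact is made and the load is starting to transfer. Lowering with a slight step back from the housing.

```bash
python3 -m crank '[{"travel":[0.03,0,0.05],"turn":0},{"travel":[0,0,0.06],"turn":0},{"travel":[0,0,0.06],"turn":0},{"travel":[0,0,0.06],"turn":0},{"travel":[0,0,0.06],"turn":0},{"travel":[0,0,0.06],"turn":0},{"travel":[0,0,0.06],"turn":0},{"travel":[0,0,0.04],"turn":0},{"travel":[0,0,0],"turn":0}]'
python3 favg.py 10 w15
```

```text
t: 17.85
ee_pos: [565.7, -78.8, 134.6]
orientation: [0.245, -3.128, 0.012]
ft_force: [-1.0, 0.9, -2.7]
width: 43.9
mean [-1.49  0.26 -2.96] sem [0.14 0.11 0.13]
t 18.35 pos [565.8 -78.8 135. ] yaw 0.156 tilt [-0.003 -0.008 -1.   ] F [-1.38  0.1  -3.13] w 44.4
tool-frame units to go [-0.01   0.024  0.559] turn -0.04
```

View pics/w15.png

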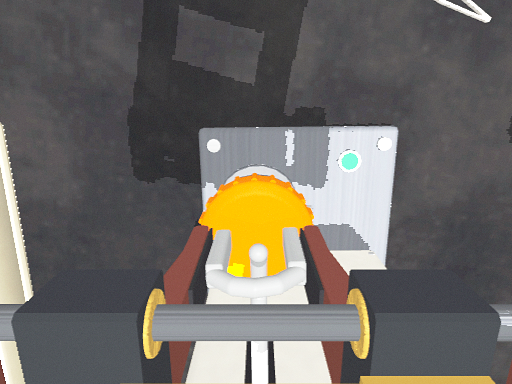

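```bash
python3 -m crank '[{"travel":[0.05,0,0.05],"turn":0},{"travel":[0.04,0,0.06],"turn":0},{"travel":[0,0,0.06],"turn":0},{"travel":[0,0,0.06],"turn":0},{"travel":[0,0,0.04],"turn":0},{"travel":[0,0,0],"turn":0}]'
python3 favg.py 12 w16
```

```text
t: 18.95
ee_pos: [564.4, -79.4, 121.9]
orientation: [-0.245, 3.129, -0.013]
ft_force: [1.6, 2.0, -1.2]
width: 44.0
mean [ 0.48  1.59 -1.48] sem [0.12 0.15 0.11]
t 19.55 pos [564.5 -79.4 122.3] yaw 0.156 tilt [ 0.004 -0.008 -1.   ] F [ 0.19  1.52 -1.59] w 43.9
tool-frame units to go [-0.034  0.03   0.306] turn -0.04
```

```bash
python3 -m crank '[{"travel":[0,0.03,0.05],"turn":0},{"travel":[0,0.01,0.05],"turn":0},{"travel":[0,0,0.05],"turn":0},{"travel":[0,0,0.03],"turn":0},{"travel":[0,0,0],"turn":0},{"travel":[0,0,0],"turn":0}]'
python3 favg.py 14 w17
```

```text
t: 20.15
ee_pos: [564.5, -78.3, 112.8]
orientation: [-0.245, 3.128, -0.016]
ft_force: [-0.1, 0.4, 0.1]
width: 43.9
mean [ 0.15  0.35 -0.48] sem [0.12 0.15 0.11]
t 20.85 pos [564.6 -78.3 112.9] yaw 0.156 tilt [ 0.005 -0.01  -1.   ] F [ 0.68  0.57 -0.48] w 43.6
tool-frame units to go [-0.029  0.006  0.117] turn -0.04
```

View pics/w17.png

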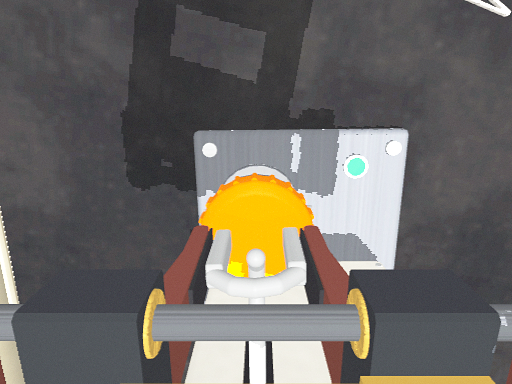

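```bash
python3 -m crank '[{"travel":[0,0.01,0.03],"turn":0},{"travel":[0,0,0.02],"turn":0},{"travel":[0,0,0],"turn":0},{"travel":[0,0,0],"turn":0}]'
python3 favg.py 20 w18
```

```text
t: 21.25
ee_pos: [564.6, -78.2, 110.3]
orientation: [-0.245, 3.127, -0.017]
ft_force: [0.2, -0.7, 0.2]
width: 43.6
mean [-0.17 -0.27 -0.03] sem [0.07 0.11 0.08]
t 22.25 pos [564.5 -78.3 110.3] yaw 0.156 tilt [ 0.005 -0.01  -1.   ] F [ 0.08 -0.35 -0.3 ] w 44.2
tool-frame units to go [-0.03   0.005  0.066] turn -0.04
```

Balanced: the mean vertical force is -0.03±0.08 N. Releasing in small stages.

```bash
python3 -m crank '[{"travel":[0,0,0],"turn":0},{"travel":[0,0,0],"turn":0},{"travel":[0,0,0],"turn":0},{"travel":[0,0,0],"turn":0},{"travel":[0,0,0],"turn":0},{"travel":[0,0,0],"turn":0}]' 0.4
python3 favg.py 6 w19
```

```text
t: 22.85
ee_pos: [564.4, -78.0, 110.2]
orientation: [-0.245, 3.128, -0.016]
ft_force: [0.2, -0.0, 0.1]
width: 61.6
mean [ 0.2  -0.08 -0.11] sem [0.2  0.27 0.13]
t 23.15 pos [564.4 -78.  110.2] yaw 0.156 tilt [ 0.005 -0.01  -1.   ] F [ 0.76 -1.11 -0.55] w 61.7
tool-frame units to go [-0.031 -0.001  0.065] turn -0.04
```

View pics/w19.png

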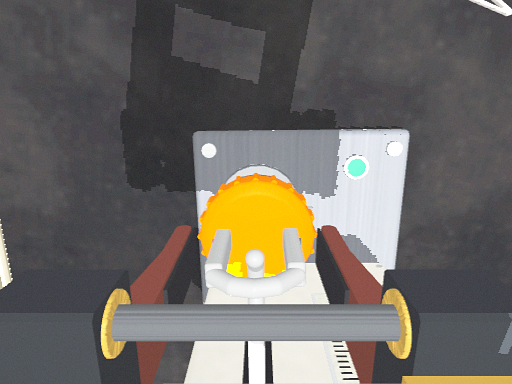

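The bucket hasn't moved. Opening wider and withdrawing straight up.

```bash
python3 -m crank '[{"travel":[0,0,0],"turn":0},{"travel":[0,0,0],"turn":0},{"travel":[0,0,0],"turn":0},{"travel":[0,0,-0.2],"turn":0},{"travel":[0,0,-0.3],"turn":0},{"travel":[0,0,-0.3],"turn":0},{"travel":[0,0,-0.3],"turn":0},{"travel":[0,0,-0.4],"turn":0},{"travel":[0,0,-0.5],"turn":0},{"travel":[0,0,-0.5],"turn":0},{"travel":[0,0,-0.5],"turn":0},{"travel":[0,0,-0.4],"turn":0},{"travel":[0,0,0],"turn":0}]' 0.9
python3 favg.py 2 w20
python3 -m crank '[{"travel":[0.3,0,-0.4],"turn":0},{"travel":[0.5,0,-0.4],"turn":0},{"travel":[0.5,0,0],"turn":0},{"travel":[0.5,0,0],"turn":0},{"travel":[0.5,0,0],"turn":0},{"travel":[0.3,0,0],"turn":0},{"travel":[0,0,0],"turn":0},{"travel":[0,0,0],"turn":0}]'
python3 -c "
from h import *
rel((0,0,0))
i=imaging.get_image('wrist');cv2.imwrite('pics/w21.png',i)
j=imaging.get_image('side');cv2.imwrite('pics/s21.png',cv2.resize(j[150:260,190:300],None,fx=5,fy=5,interpolation=0))
k=imaging.get_image('top');cv2.imwrite('pics/t21.png',cv2.resize(k[120:220,200:300],None,fx=5.5,fy=5.5,interpolation=2))
"
```

```text
t: 24.45
ee_pos: [563.2, -76.2, 292.9]
orientation: [-0.245, 3.126, -0.017]
ft_force: [0.1, 0.2, 0.2]
width: 83.5
mean [ 0.46  0.61 -0.3 ] sem [0.27 0.   0.17]
t 24.55 pos [561.7 -75.9 289.8] yaw 0.156 tilt [ 0.003 -0.009 -1.   ] F [ 0.85  0.61 -0.06] w 83.1
tool-frame units to go [-0.076 -0.015  3.656] turn -0.04
t: 25.35
ee_pos: [423.9, -95.1, 320.6]
orientation: [0.244, -3.117, 0.007]
ft_force: [0.3, -1.0, 0.1]
width: 83.6
t 25.35 pos [423.9 -95.1 320.6] yaw 0.157 tilt [-0.015 -0.006 -1.   ] F [ 0.31 -0.98  0.05] w 83.6
tool-frame units to go [7.976 3.223 6.526] turn None
```

View pics/w21.png

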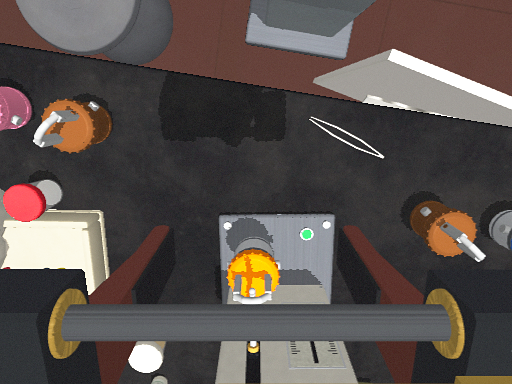

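View pics/s21.png

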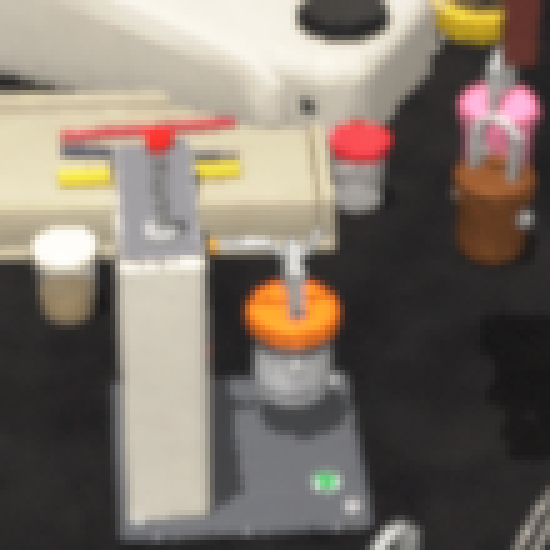

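View pics/t21.png

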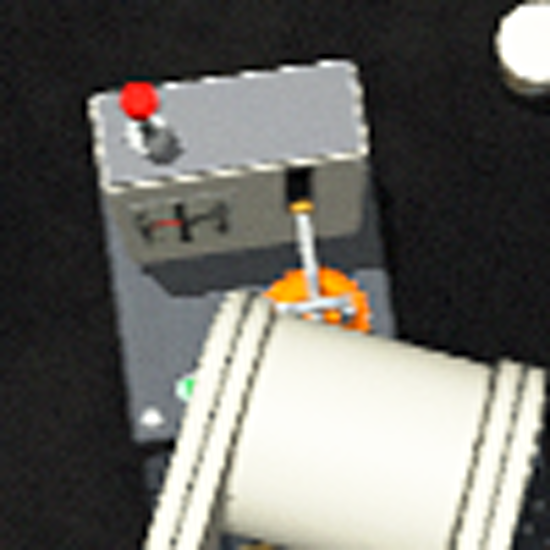

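Hanging free. Now checking the red and black pointers with a closer gauge view.

Run:
```python
from h import *
o=ctrl.get_obs(); R=cv2.Rodrigues(o['orientation'])[0]; K,Rc,t=cam('wrist'); C=-Rc.T@t; ct=R.T@(C-o['ee_pos'])
for p in [(560,20,330),(580,20,330),(540,20,380),(600,20,340)]:
    Cw=np.array(p)+R@ct; c=(K,Rc,-Rc@Cw); print(p,proj('',(626,10,150),c),proj('',(626,10,215),c))
rel((580,20,335))
```

```text
(560, 20, 330) [238.37255481 226.43676546] [234.73941259 251.32072595]
(580, 20, 330) [240.98503842 209.549244  ] [237.8122311  231.48019181]
(540, 20, 380) [238.16180781 227.00906836] [235.01160581 248.43922845]
(600, 20, 340) [244.00384804 189.85490356] [241.46745578 207.6165058 ]
t 25.5 pos [424.4 -95.1 320.7] yaw 0.157 tilt [-0.015 -0.006 -1.   ] F [-0.73  0.42  0.45] w 83.5
tool-frame units to go [-3.428  1.785 -0.345] turn None
```

```bash
python3 -m crank '[{"travel":[0,0.4,-0.2],"turn":0},{"travel":[-0.3,0.4,-0.2],"turn":0},{"travel":[-0.5,0.4,0],"turn":0},{"travel":[-0.5,0.4,0],"turn":0},{"travel":[-0.5,0.3,0],"turn":0},{"travel":[-0.5,0,0],"turn":0},{"travel":[-0.4,0,0],"turn":0},{"travel":[0,0,0],"turn":0},{"travel":[0,0,0],"turn":0}]'
python3 -c "
from h import *
rel((0,0,0))
i=imaging.get_image('wrist');cv2.imwrite('pics/w22.png',i)
u,v=proj('wrist',(626,10,185)).astype(int);print(u,v)
cv2.imwrite('pics/w22z.png',cv2.resize(i[max(v-35,0):v+35,u-50:u+50],None,fx=8,fy=8,interpolation=2))
"
```

```text
t: 26.4
ee_pos: [553.6, 27.4, 336.8]
orientation: [0.249, -3.116, 0.007]
ft_force: [0.4, 0.4, -0.2]
width: 83.4
t 26.4 pos [553.6  27.4 336.8] yaw 0.16 tilt [-0.016 -0.005 -1.   ] F [ 0.44  0.38 -0.16] w 83.4
tool-frame units to go [10.906  1.24   6.91 ] turn None
228 241
```

View pics/w22z.png

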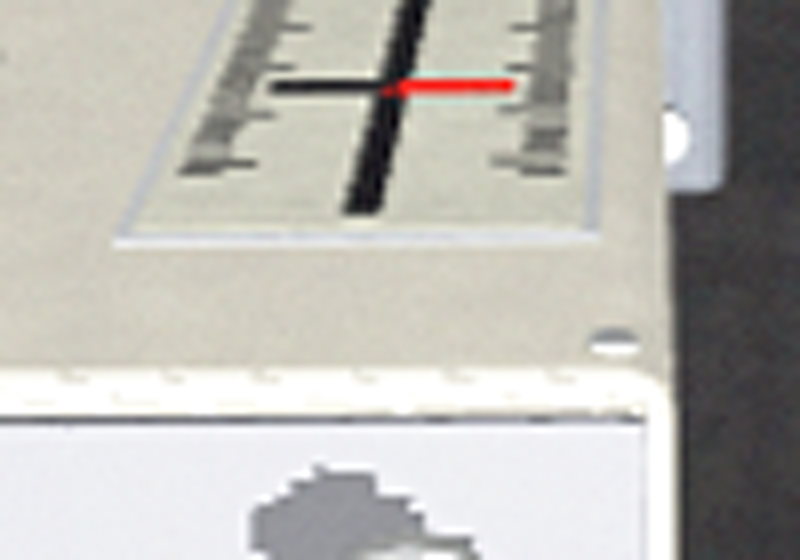

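View pics/w22.png

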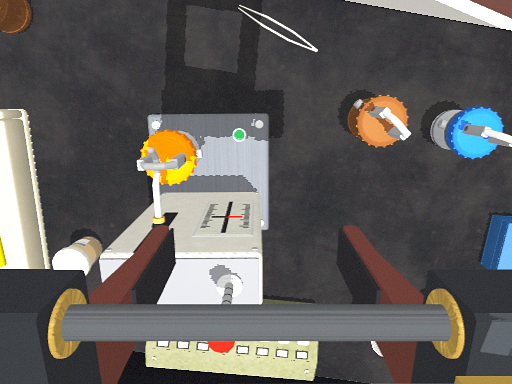

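The pointers are level: red at (516,87) and black at (270,87) in the crop. One last stillness check, then I'll hand in.

Run:
```python
from h import *
def c():
    i=imaging.get_image('wrist'); h=cv2.cvtColor(i,cv2.COLOR_BGR2HSV); m=cv2.inRange(h,np.array((8,150,120)),np.array((30,255,255))); m[:,:130]=0; m[:,210:]=0; m[195:]=0
    M=cv2.moments(m,True); return M['m10']/M['m00'],M['m01']/M['m00'],ctrl.get_obs()['t']
for k in range(16):
    p=c()
    if k%3==0: print(np.round(p,2))
b=plane('wrist',483,132,76); print('blue lid now approx',b.round(1))
print(ctrl.get_obs()['ft_force'].round(2))
print(workorder.close_job())
```

```text
[171.02 154.3   26.5 ]
[171.7  154.67  26.65]
[171.75 154.28  26.8 ]
[171.69 154.13  26.95]
[171.61 154.06  27.1 ]
[171.51 154.04  27.25]
blue lid now approx [475.5 305.2  76. ]
[-0.05  0.83 -0.32]
the job is handed in; nothing more can be done
None
```

The orange bucket is hanging from the scale's hook by its bail, free and upright. I handed the job in at about 27 s of the 72 s allowed; it reports no verdict.

- **Zeroing:** I pressed the red stem down until red was level with black, then let go. The knob then stood at its zero height.
- **Hanging:** I gripped the bail across its legs, slid the hook through the window and lowered the bucket slowly. I opened the gripper only when the vertical wrist force was -0.03 ± 0.08 N. The bucket weighs about 0.7 kg by the wrist force.
- **Last checks:**
  - After release, red and black were level in the gauge view.
  - The bucket's image moved less than 1 pixel in 0.75 s, so it was close to still. Any slight swing left was too small to separate from the camera settling.
  - The gripper was well clear of everything.
  - The blue bucket measured about 10 mm from my first, coarser estimate. I never went near it, and that gap is probably error in reading the pixels by eye.

**Tool geometry disagreed:** the fingertips turned out to be about 15 mm behind the reported TCP, not 17 mm ahead as stated. I found this during the press, confirmed it in two cameras and corrected all later heights for it.

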